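# Raise a sunken slice with the toaster's over-centre lever and rack it

## Task

A slice of toast is sunk out of reach in the toaster. Push the handle of the toaster's front lever down past its centre so that it snaps over and raises the slice, then lift the slice out and stand it upright in a free bay of the wire toast rack. Leave the lever down, do not drop the slice on the counter, and do not push the rack, the slice already in it, or the jar, mill and mug around.

Things in the scene. Friction and masses are not known exactly. Their poses are not given: they have to be found in the camera images.
- toaster: two-slot metal toaster, black ends, fixed; 220 mm long (its x), 172 mm wide (y), 180 mm high. Origin on the counter under its centre. Front (lever, timer dial) faces its own -x, at x = -110 mm. Slots along x at y = +34 and -34 mm, each 110 x 27 mm; the sunken slice is in the one at +34. Its top juts 28 mm out over the lever (lip z 170 to 180 mm): press below it, tool leaning back 30 to 50 degrees.
- toaster_lever (a joint): seesaw lever at the toaster's front, rad: 0 = handle up (0.4 above level), bread carriage down; 0.4 = level, the centre; 0.8 = handle down, carriage raised 62 mm (77.5 mm per rad). A spring drives it from the centre to either end: pressing takes about 6 to 9 N at first, less near the centre; from about 0.5 on it snaps over by itself and stays.
- lever_press (a point): point to press: middle of the upper face of the lever's black paddle handle, 60 mm wide (toaster's y), 30 mm long, 12 mm thick, sticking out about 36 mm from the toaster's front. It lies 44 mm from the pivot, which is at toaster x = -95, y = 0, z = 70 mm. It sinks 17 mm to the centre and 34 mm over the whole swing.
- toast_center (a point): centre of the sunken loose slice of toast, 45 g, 96 mm wide (its x), 16 mm thick (y), 100 mm high (z, up); axes parallel to the toaster's at the start. Its upper edge starts 10 mm below the toaster's top and stands 52 mm above it once the lever has snapped over.
- toast_rack: loose steel wire toast rack, 0.5 kg, 90 x 177 x 65 mm. Origin on the counter under its centre, z up. Five hoops (5 mm wire, 84 mm wide along its x, top at z = 65 mm) at y = -60, -30, 0, 30, 60 mm leave four bays 25 mm clear. A slice stands in a bay with its width along the rack's x, lower edge on rods at z = 18 mm, centre 68 mm up. The bay at y = -45 mm is taken, the others are free.
- rack_toast_center (a point): centre of the other slice of toast, of the same size, that already stands in the end bay of the rack (rack y = -45 mm); leave it there
- honey_jar: bystander: jar of honey with a pale metal lid, 71 mm across, 110 mm high, origin under its centre
- pepper_mill: bystander: dark wooden pepper mill, 58 mm across, 150 mm high, origin under its centre
- mug: bystander: green and white mug, 86 mm by 121 mm with its handle, 99 mm high, origin under its centre
Things that resemble listed ones, but are neither listed nor needed, are in the scene too. Leave any green or yellow look-alike of the part that bears toast_center alone.

How it is judged:
By the outcome, as a careful person would: the job done as asked, in the order asked, and still so for the second after the job is handed in, with the robot touching nothing.
It also fails if it takes over 58 s, if anything falls off the work surface, if the arm or the gripper's body presses on something with over 40 N, if the wrist force passes 120 N, or if a joint passes its speed limit or range.

## Robot

A 7-joint arm with a two-finger parallel gripper is mounted at the origin on a cart in front of the work surface, level with it; the furniture and walls round the work are solid. World frame = base frame: x ahead of the robot, y to its left, z up, the work surface at z = 0. Lengths are in m, angles in rad, forces in N, time in s.
With the tool pointing down it reaches from about 0.425 to 0.925 m from the base axis. Payload 6.8 kg.
Tool frame: the origin (TCP) lies at the very end of the fingers, on their centre line; the grasp point (between the pads) lies 19 mm behind it; z points along the fingers, y is the line along which they close (so a half turn about z gives the same grasp; the last joint's range is limited). The gripper opens to 85 mm and grips with 20 to 120 N. Pads are 22 mm wide; open, the fingers measure 114 mm over their backs; the gripper's body (76 mm by 85 mm) begins 54 mm behind the grasp point. The pads swing forward as they close: fully open they stand 13 mm farther back than shut.
Start: joints at [1.003, 0.477, 0.022, 1.555, -0.011, 1.109, -0.083], TCP at [0.3, -0.605, 0.231] pointing down, gripper open.
Joint ranges: [-2.96, 2.96], [-0.34, 2.1], [-1.41, 1.46], [0.24, 2.44], [-1.37, 4.51], [0.17, 1.92], [-2.96, 2.96]. Speed limits (rad/s): [2.39, 2.39, 3.14, 3.14, 3.14, 3.14, 3.14].

## Interface

Orientations are given as a unit quaternion [w, x, y, z].
In Python, from station import bot gives the robot as it stands.
- The arm moves only by the tool apply_moves, never from a script. Its argument "deltas" is a list of rows, each a list of 3 entries, a list of its own where there are three numbers: the closure, from 0 (fully open) to 1 (shut), then the shift along the tool's x, y, z in units of 0.2 m (1.0 is 0.2 m), then the turn about the tool's z in units of 2 pi rad (1.0 is 2 pi rad). A call has 1 to 12 rows; each row is the pose to reach, as a shift and turn from the pose commanded when the call began, along the tool's axes at that moment, turning the shorter way round; what a row does not reach only later rows make up. A row lasts 1/10 s, in which the tool goes at most 50 mm and 8.59 degrees, less where a joint would pass 70% of its speed; a pose out of reach is approached as far as the arm can. A call with a number of a shift or a turn outside -1 to 1 is refused whole. A call with a gripper value outside its range is refused whole. The fingers move at their own pace and stop on an object; "squeeze" is the grip in N (left out, the last holds). Time passes only in rows, so rows that repeat a pose let the fingers close. It gives the time, the measured TCP pose, the force, the opening and the grip force at its end, in the units of the state.
- bot.get_obs(): the state, without advancing time (a new reading comes with each control period).
- bot.read_camera(name): name is "scene" or "side" or "wrist"; returns a dict with "color" (420x560x3 uint8, red, green, blue), "intrinsics" (3x3 intrinsics, pixels), "pose" (4x4, takes a point from camera to world coordinates); the wrist camera has in their place "hand_eye" (4x4, takes a point from camera to tool coordinates, whose origin is the TCP and whose axes are the flange's). Camera axes: x right, y down, z forward; pixel columns grow to the right and rows downward; lengths in m; the calibration is good to about 2 mm. A picture is of the moment at which its call begins: read the wrist's pose just before it. There is no depth.
- bot.hand_in(): hands the job in; it is judged then, once.
Trained networks look in a picture, given as the dict that the camera call returned (one of the last four; its "shot" number tells which), for a name from the list of things; names that differ only in an ending like _2 or _b are one class to them, and where a whole thing is asked for, a point or a joint stands for the part that bears it (a point fixed in the world has none). Each returns a list of dicts, best first, with "confidence" (0 to 1); they miss things now and then, are a little off and sometimes report something else, mostly with a low value. They report only what shows in the picture. A call takes as long as a camera call. They do not tell look-alikes from the thing itself.
- bot.look_for(picture, target): "point" ([x, y, z] in m, in world coordinates, good to about 4 mm: the middle of the surface that is visible of it).
The state is a dict: "t": time; "q": joint angles; "joint_vel": joint speeds; "joint_torque": joint torques, N m; "eef_pos": TCP position; "tool_rot": TCP orientation; "contact_force": force on the tool from outside, world axes, zero at the start; "torque": the same for the moment, N m; "gripper_width": opening from 0.0 (shut) to 1.0 (fully open); "grasp_force": force on a finger pad.
Only numpy, scipy, OpenCV 4.12 (cv2) and the standard library are available. Lean on these libraries where they do the work, as an engineer would, in place of code of your own. Each camera call takes 0.05 s, during which the arm holds its last target. There are 200 camera calls.

## Working session

There is one attempt and no reset: what is moved stays moved. The work goes in short steps, Python scripts to look and compute and a tool call to move; the robot and the scene stay as the last step left them, time stands still between calls to the robot, and variables do not carry over. Pictures are saved under pics/ and viewed, at most 10 in all, crops included, and the job is handed in when it is done.

Besides the shell and the picture viewer there is one more tool, called after ">>>" in YAML: its name, and indented under it one key for each argument. apply_moves: Moves the arm, as the interface text tells. Its arguments: {"type":"object","properties":{"deltas":{"type":"array","items":{"type":"array"}},"squeeze":{"type":"number"}},"required":["deltas"]}

```bash
mkdir -p pics; python3 - <<'E'
from station import bot
import cv2,numpy as np
o=bot.get_obs();print({k:np.round(o[k],3).tolist() for k in('t','eef_pos','tool_rot','gripper_width')})
for c in('scene','side'):
    p=bot.read_camera(c);cv2.imwrite(f'pics/{c}0.png',p['color'][:,:,::-1]);print(c,np.round(p['pose'],3).tolist(),np.round(p['intrinsics'],1).tolist())
    for n in['toaster','toaster_lever','lever_press','toast_center','toast_rack','rack_toast_center','honey_jar','pepper_mill','mug']:
        print(n,[(np.round(d['point'],3).tolist(),round(d['confidence'],2)) for d in bot.look_for(p,n)[:3]])
E
```

```text
{'t': 0.0, 'eef_pos': [0.299, -0.604, 0.23], 'tool_rot': [-0.001, 0.974, 0.228, -0.0], 'gripper_width': 0.998}
scene [[-0.459, -0.532, 0.712, -0.31], [-0.889, 0.277, -0.365, 0.5], [-0.003, -0.8, -0.6, 0.836], [0.0, 0.0, 0.0, 1.0]] [[517.6, 0.0, 277.8], [0.0, 517.6, 216.8], [0.0, 0.0, 1.0]]
toaster [([0.534, -0.221, 0.143], 0.72)]
toaster_lever [([0.469, -0.243, 0.093], 0.73)]
lever_press [([0.465, -0.243, 0.092], 0.45)]
toast_center [([0.582, -0.045, 0.06], 0.61), ([0.609, -0.225, 0.17], 0.37)]
toast_rack [([0.591, 0.162, 0.022], 0.92)]
rack_toast_center [([0.619, 0.113, 0.086], 0.72)]
honey_jar [([0.368, -0.035, 0.076], 0.58)]
pepper_mill [([0.705, -0.036, 0.075], 0.87), ([0.466, -0.245, 0.093], 0.35)]
mug [([0.533, 0.383, 0.074], 0.56), ([0.369, -0.036, 0.077], 0.16)]
side [[0.87, 0.412, -0.27, 0.833], [0.492, -0.715, 0.496, -0.491], [0.011, -0.564, -0.825, 1.0], [0.0, 0.0, 0.0, 1.0]] [[424.4, 0.0, 279.4], [0.0, 424.4, 210.7], [0.0, 0.0, 1.0]]
toaster [([0.611, -0.278, 0.184], 0.89), ([0.616, -0.234, 0.167], 0.3)]
toaster_lever []
lever_press [([0.611, 0.162, 0.033], 0.49)]
toast_center [([0.593, -0.062, 0.088], 0.98), ([0.614, -0.234, 0.168], 0.82), ([0.477, 0.081, 0.07], 0.74)]
toast_rack [([0.613, 0.165, 0.035], 0.6)]
rack_toast_center [([0.629, 0.097, 0.089], 0.95)]
honey_jar []
pepper_mill [([0.726, -0.06, 0.108], 0.84)]
mug [([0.559, 0.388, 0.069], 0.82)]
```

View pics/scene0.png

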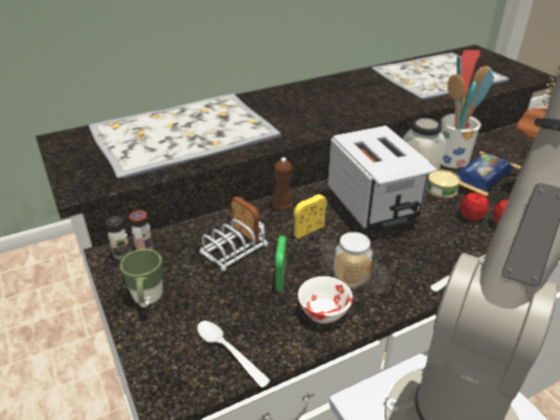

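View pics/side0.png

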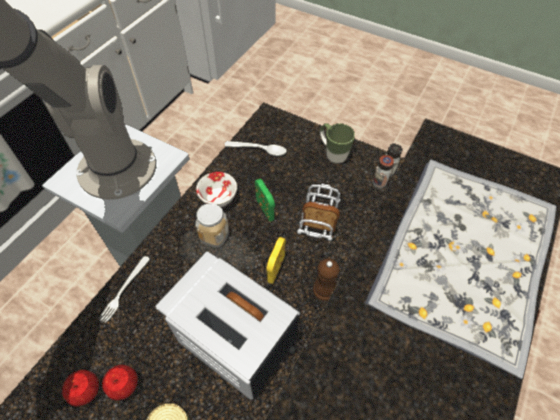

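The scene view shows the toaster with its lever at about (405,210) facing the robot. The rack is at (235,240) with its slice at (245,215), and there are yellow and green decoys at (310,215) and (280,262). The side view shows the sunken slice at (244,305), and the rack at (320,213) with its taken bay nearest the toaster. I'll enlarge both to get exact corners.

```bash
python3 - <<'E'
import cv2,numpy as np
a=cv2.imread('pics/scene0.png');b=cv2.imread('pics/side0.png')
f=lambda im,x,y,w,h:cv2.resize(im[y:y+h,x:x+w],(400,300),interpolation=cv2.INTER_CUBIC)
top=np.hstack([f(a,310,110,133,100),f(b,150,245,160,120+0)])  
bot_=np.hstack([f(a,185,185,100,75),f(b,280,175,80,60)])
cv2.imwrite('pics/crop1.png',np.vstack([top,bot_]))
E
```

```text
(no output)
```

View pics/crop1.png

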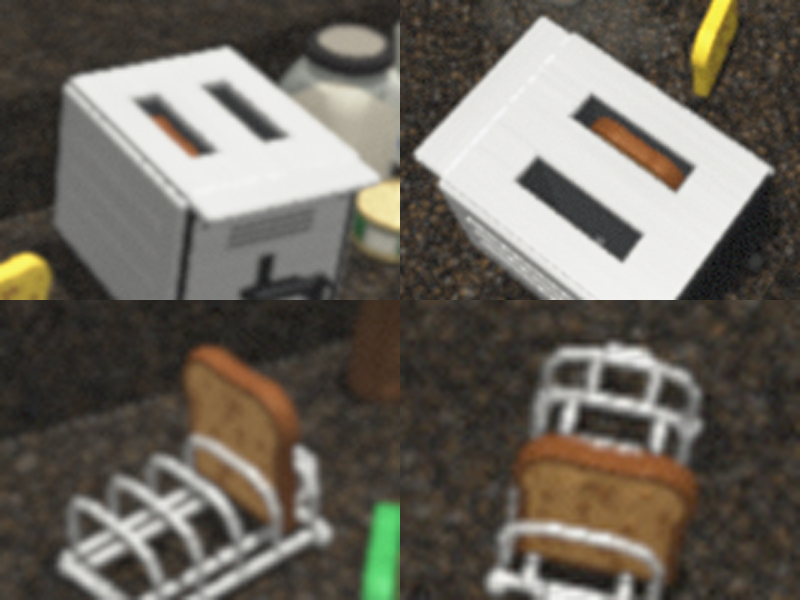

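```bash
cat > h.py <<'E'
import numpy as np,cv2
from scipy.optimize import least_squares
from scipy.spatial.transform import Rotation as R
def rot(q): return R.from_quat(np.r_[q[1:],q[0]]).as_matrix()
def proj(P,T,K):
    c=(P-T[:3,3])@T[:3,:3]; return (c[:,:2]/c[:,2:])@np.diag([K[0,0],K[1,1]])+K[:2,2]
def place(p,M):
    c,s=np.cos(p[2]),np.sin(p[2]); return M@np.array([[c,s,0],[-s,c,0],[0,0,1]])+np.r_[p[0],p[1],0]
def fit(views,p0):  # views: (model Nx3, pix Nx2, T, K)
    f=lambda p:np.concatenate([(proj(place(p,M),T,K)-px).ravel() for M,px,T,K in views])
    r=least_squares(f,p0,loss='soft_l1'); return r.x,f(r.x).reshape(-1,2)
E
python3 - <<'E'
from h import *
from station import bot
cams={c:bot.read_camera(c) for c in('scene','side')}
S=lambda x,y:(x/1000,y/1000,.18)
m={'scene':{S(55,47.5):(135,98),S(55,20.5):(157,95),S(-55,47.5):(193,157),S(-55,20.5):(215,152),S(55,-20.5):(205,83),S(55,-47.5):(226,82),S(-55,-20.5):(266,140),S(-55,-47.5):(287,135),S(110,86):(68,78),S(110,-86):(230,46),S(-138,86):(205,222),S(-138,-86):(378,178)},
'side':{S(-55,47.5):(190,95),S(-55,20.5):(172,117),S(55,47.5):(294,165),S(55,20.5):(277,190),S(-55,-20.5):(138,157),S(-55,-47.5):(117,180),S(55,-20.5):(242,235),S(55,-47.5):(224,262),S(-138,86):(140,17),S(-138,-86):(15,155),S(110,86):(373,170)}}
sc={'scene':(310,110,3.008,3.),'side':(150,245,2.5,2.5)}
V=[]
for c in m:
    a,b,k,l=sc[c];px=np.array(list(m[c].values()))/[k,l]+[a,b]
    V.append((np.array(list(m[c])),px,np.array(cams[c]['pose']),np.array(cams[c]['intrinsics'])))
for W in(V,V[:1],V[1:]):
    p,r=fit(W,[.6,-.25,0]);print(p.round(4),r.round(1).tolist())
    print(place(p,np.array([[-.136,0,.087],[0,.034,.12]])).round(3))
E
```

```text
[ 0.6066 -0.2642 -0.1109] [[-1.6, -0.6], [0.2, -1.4], [0.0, -0.1], [2.3, -0.4], [-2.0, -0.1], [-0.1, -1.6], [-0.2, 0.5], [2.2, 0.2], [-1.8, -0.7], [0.6, -0.8], [-0.8, -1.4], [4.5, -0.9], [0.3, -1.3], [-0.9, -0.4], [0.8, 0.3], [-0.5, 0.9], [-0.5, -1.2], [-1.2, 0.1], [0.6, -0.5], [-0.9, 0.1], [2.5, -3.6], [-4.1, 1.5], [2.5, -1.1]]
[[ 0.471 -0.249  0.087]
 [ 0.61  -0.23   0.12 ]]
[ 0.6044 -0.2625 -0.1132] [[-1.7, -0.1], [0.2, -0.9], [-0.1, 0.5], [2.3, 0.1], [-2.0, 0.4], [-0.0, -1.1], [-0.2, 1.1], [2.2, 0.8], [-1.9, -0.3], [0.7, -0.3], [-1.0, -0.7], [4.5, -0.2]]
[[ 0.469 -0.247  0.087]
 [ 0.608 -0.229  0.12 ]]
[ 0.6072 -0.2645 -0.1075] [[0.4, -1.1], [-0.8, -0.1], [1.0, 0.5], [-0.3, 1.1], [-0.4, -0.8], [-1.0, 0.5], [0.9, -0.2], [-0.6, 0.4], [2.5, -3.3], [-4.0, 2.1], [2.7, -1.0]]
[[ 0.472 -0.25   0.087]
 [ 0.611 -0.231  0.12 ]]
```

>>> apply_moves:
  deltas:
    - [0, [0.88, -0.56, -0.55], 0]
    - [0, [0.88, -0.56, -0.55], 0]
    - [0, [0.88, -0.56, -0.55], 0]
    - [0, [0.88, -0.56, -0.55], 0]
    - [0, [0.88, -0.56, -0.55], 0]

```text
t: 1.6
eef_pos: [0.4098, -0.4236, 0.3434]
tool_rot: [0.001, 0.973, 0.229, 0.001]
contact_force: [0.9, 0.3, 0.6]
gripper_width: 1.0
grasp_force: 0.0
```

>>> apply_moves:
  deltas:
    - [0, [0.88, -0.56, -0.55], 0]
    - [0, [0.88, -0.56, -0.55], 0]
    - [0, [0.88, -0.56, -0.55], 0]
    - [0, [0.88, -0.56, -0.55], 0]
    - [0, [0.88, -0.56, -0.55], 0]

```text
t: 2.1
eef_pos: [0.5172, -0.2447, 0.4534]
tool_rot: [0.0, 0.973, 0.229, 0.001]
contact_force: [-0.2, -0.1, -0.2]
gripper_width: 1.003
grasp_force: 0.0
```

>>> apply_moves:
  deltas:
    - [0, [0.88, -0.56, -0.3], 0.091]
    - [0, [0.88, -0.56, -0.3], 0.091]
    - [0, [0.88, -0.56, -0.3], 0.091]
    - [0, [0.88, -0.56, -0.3], 0.091]
    - [0, [0.88, -0.56, -0.3], 0.091]
    - [0, [0.88, -0.56, -0.3], 0.091]

```text
t: 2.7
eef_pos: [0.6252, -0.0642, 0.5116]
tool_rot: [-0.001, 0.999, -0.052, 0.001]
contact_force: [-0.9, 0.8, -0.3]
gripper_width: 1.003
grasp_force: 0.0
```

```bash
python3 - <<'E'
from h import *
from station import bot
o=bot.get_obs();print({k:np.round(o[k],3).tolist() for k in('t','q','eef_pos','tool_rot','contact_force')})
p=bot.read_camera('wrist');cv2.imwrite('pics/w1.png',p['color'][:,:,::-1]);print(np.round(p['hand_eye'],3).tolist(),np.round(p['intrinsics'],1).tolist())
for n in['toast_rack','rack_toast_center','toaster','toast_center']:
    print(n,[(np.round(d['point'],3).tolist(),round(d['confidence'],2)) for d in bot.look_for(p,n)[:3]])
E
```

```text
{'t': 2.7, 'q': [0.155, 0.298, -0.214, 1.203, 0.06, 1.645, -1.721], 'eef_pos': [0.625, -0.064, 0.512], 'tool_rot': [-0.001, 0.999, -0.052, 0.001], 'contact_force': [-0.926, 0.807, -0.254]}
[[-0.0, -0.964, -0.265, 0.067], [1.0, -0.0, 0.0, 0.001], [-0.0, -0.265, 0.964, -0.143], [0.0, 0.0, 0.0, 1.0]] [[344.8, 0.0, 282.0], [0.0, 344.8, 214.2], [0.0, 0.0, 1.0]]
toast_rack [([0.609, 0.162, 0.029], 0.67), ([0.604, -0.252, 0.182], 0.64)]
rack_toast_center [([0.634, 0.103, 0.102], 0.68)]
toaster [([0.603, -0.253, 0.181], 0.82)]
toast_center [([0.593, -0.053, 0.091], 0.9), ([0.484, 0.081, 0.097], 0.85), ([0.617, -0.228, 0.168], 0.55)]
```

View pics/w1.png

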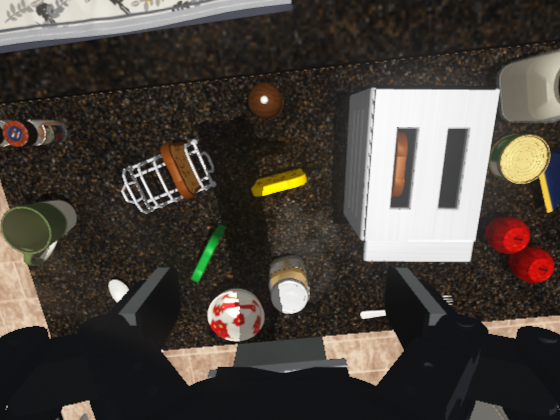

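The wrist view shows the rack at (168,175), its slice at (185,168), the sunken slice in the left slot at (400,165), and the jar at (290,290). The rows cannot tilt the tool directly, so I'll see how the arm resolves a pose near its reach limit.

>>> apply_moves:
  deltas:
    - [0.9, [0, 0, -1], 0]
    - [0.9, [0, 0, -1], 0]
    - [0.9, [0, 0, -1], 0]
    - [0.9, [0, 0, -1], 0]
    - [0.9, [0, 0, -1], 0]

```text
t: 3.45
eef_pos: [0.6142, -0.0706, 0.6554]
tool_rot: [0.001, 0.998, -0.057, 0.019]
contact_force: [0.2, 0.2, -1.4]
gripper_width: 0.144
grasp_force: 0.0
```

```bash
python3 - <<'E'
from h import *
from station import bot
o=bot.get_obs();print({k:np.round(o[k],3).tolist() for k in('t','q','eef_pos','tool_rot')},rot(o['tool_rot'])[:,2])
E
```

```text
{'t': 3.45, 'q': [-0.241, 0.317, 0.423, 0.894, -0.138, 1.915, -1.574], 'eef_pos': [0.614, -0.071, 0.655], 'tool_rot': [0.001, 0.998, -0.057, 0.019]} [ 0.03742311 -0.00445414 -0.99928958]
```

>>> apply_moves:
  deltas:
    - [0.9, [0.5, 0, -1], 0]
    - [0.9, [0.5, 0, -1], 0]
    - [0.9, [0.5, 0, -1], 0]
    - [0.9, [0.5, 0, -1], 0]
    - [0.9, [0.5, 0, -1], 0]
    - [0.9, [0.5, 0, -1], 0]

```text
t: 4.05
eef_pos: [0.5891, -0.0585, 0.7882]
tool_rot: [0.027, 0.984, -0.085, 0.155]
contact_force: [1.9, -10.5, -2.2]
gripper_width: 0.1
grasp_force: 0.0
```

```bash
python3 - <<'E'
from h import *
from station import bot
o=bot.get_obs();print({k:np.round(o[k],3).tolist() for k in('t','q','eef_pos','tool_rot')},rot(o['tool_rot'])[:,2])
E
```

```text
{'t': 4.05, 'q': [0.037, 0.208, -0.154, 0.723, 0.153, 1.913, -1.779], 'eef_pos': [0.589, -0.059, 0.788], 'tool_rot': [0.027, 0.984, -0.085, 0.155]} [ 0.29954291 -0.08013471 -0.95071156]
```

The tool now leans 18°, so pushing against the reach limit gives a tilt in the right direction. I'll continue this way.

>>> apply_moves:
  deltas:
    - [0.9, [0.7, 0, -1], 0]
    - [0.9, [0.7, 0, -1], 0]
    - [0.9, [0.7, 0, -1], 0]
    - [0.9, [0.7, 0, -1], 0]

```text
t: 4.45
eef_pos: [0.6036, -0.0382, 0.8229]
tool_rot: [0.014, 0.981, -0.057, 0.186]
contact_force: [0.6, -0.5, -1.4]
gripper_width: 0.098
grasp_force: 0.0
```

```bash
cat >st.py <<'E'
from h import *
from station import bot
o=bot.get_obs();print({k:np.round(o[k],3).tolist() for k in('t','q','eef_pos','tool_rot','contact_force')});print(rot(o['tool_rot']).round(3))
E
python3 st.py
```

```text
{'t': 4.45, 'q': [-0.425, 0.251, 0.623, 0.638, -0.163, 1.915, -1.617], 'eef_pos': [0.604, -0.038, 0.823], 'tool_rot': [0.014, 0.981, -0.057, 0.186], 'contact_force': [0.597, -0.519, -1.405]}
[[ 0.925 -0.117  0.363]
 [-0.107 -0.993 -0.049]
 [ 0.366  0.006 -0.931]]
```

>>> apply_moves:
  deltas:
    - [0.9, [0.9, 0, -1], 0]
    - [0.9, [0.9, 0, -1], 0]
    - [0.9, [0.9, 0, -1], 0]
    - [0.9, [0.9, 0, -1], 0]
    - [0.9, [0.9, 0, -1], 0]
    - [0.9, [0.9, 0, -1], 0]

```text
t: 5.05
eef_pos: [0.6057, -0.0228, 0.8837]
tool_rot: [0.021, 0.966, -0.051, 0.253]
contact_force: [1.0, -0.3, -0.8]
gripper_width: 0.096
grasp_force: 0.0
```

```bash
python3 st.py
```

```text
{'t': 5.05, 'q': [-0.206, 0.242, 0.139, 0.483, 0.077, 1.915, -1.712], 'eef_pos': [0.606, -0.023, 0.884], 'tool_rot': [0.021, 0.966, -0.051, 0.253], 'contact_force': [0.965, -0.287, -0.776]}
[[ 0.866 -0.11   0.487]
 [-0.088 -0.994 -0.067]
 [ 0.492  0.015 -0.871]]
```

>>> apply_moves:
  deltas:
    - [0.9, [1, 0, -1], 0]
    - [0.9, [1, 0, -1], 0]
    - [0.9, [1, 0, -1], 0]
    - [0.9, [1, 0, -1], 0]
    - [0.9, [1, 0, -1], 0]
    - [0.9, [1, 0, -1], 0]
    - [0.9, [1, 0, -1], 0]

```text
t: 5.75
eef_pos: [0.611, -0.0286, 0.9145]
tool_rot: [0.02, 0.957, -0.049, 0.285]
contact_force: [-0.0, -0.7, 0.2]
gripper_width: 0.1
grasp_force: 0.0
```

```bash
python3 st.py
```

```text
{'t': 5.75, 'q': [-0.38, 0.291, 0.661, 0.395, -0.24, 1.915, -1.616], 'eef_pos': [0.611, -0.029, 0.914], 'tool_rot': [0.02, 0.957, -0.049, 0.285], 'contact_force': [-0.049, -0.692, 0.229]}
[[ 0.833 -0.105  0.544]
 [-0.083 -0.994 -0.066]
 [ 0.547  0.009 -0.837]]
```

```bash
cat >go.py <<'E'
import sys
from h import *
from station import bot
TO=np.array([.6066,-.2642,-.111])
def go(P,world=False):
    o=bot.get_obs();Rm=rot(o['tool_rot']);p=np.array(o['eef_pos'])
    w=np.array(P,float) if world else place(TO,np.array([P],float))[0]
    d=Rm.T@(w-p);print('t',o['t'],'at',p.round(4),'F',np.round(o['contact_force'],1),'to',w.round(4),'units',(d/.2).round(3),'mm',round(1000*np.linalg.norm(d)),'z',Rm[:,2].round(3),'x',Rm[:,0].round(3))
if __name__=='__main__': go([float(a) for a in sys.argv[1:4]],len(sys.argv)>4)
E
python3 go.py -.23 0 .26
```

```text
t 5.75 at [ 0.611  -0.0286  0.9145] F [-0.  -0.7  0.2] to [ 0.378  -0.2387  0.26  ] units [-2.674  1.137  2.174] mm 726 z [ 0.544 -0.066 -0.837] x [ 0.833 -0.083  0.547]
```

>>> apply_moves:
  deltas:
    - [0.9, [-0.67, 0.28, 0.54], 0]
    - [0.9, [-0.67, 0.28, 0.54], 0]
    - [0.9, [-0.67, 0.28, 0.54], 0]
    - [0.9, [-0.67, 0.28, 0.54], 0]
    - [0.9, [-0.67, 0.28, 0.54], 0]

```text
t: 6.25
eef_pos: [0.5494, -0.0812, 0.7453]
tool_rot: [0.02, 0.958, -0.048, 0.282]
contact_force: [0.1, -0.6, 1.0]
gripper_width: 0.1
grasp_force: 0.0
```

```bash
python3 go.py -.23 0 .26
```

```text
t 6.25 at [ 0.5494 -0.0812  0.7453] F [ 0.1 -0.6  1. ] to [ 0.378  -0.2387  0.26  ] units [-1.968  0.845  1.629] mm 538 z [ 0.538 -0.065 -0.84 ] x [ 0.837 -0.081  0.542]
```

The commanded pose keeps its tilt, so I'll continue down to in front of the lever.

>>> apply_moves:
  deltas:
    - [0.9, [-0.67, 0.28, 0.54], 0]
    - [0.9, [-0.67, 0.28, 0.54], 0]
    - [0.9, [-0.67, 0.28, 0.54], 0]
    - [0.9, [-0.67, 0.28, 0.54], 0]
    - [0.9, [-0.67, 0.28, 0.54], 0]

```text
t: 6.75
eef_pos: [0.4903, -0.1355, 0.5837]
tool_rot: [0.021, 0.958, -0.052, 0.282]
contact_force: [0.8, 0.2, 0.9]
gripper_width: 0.099
grasp_force: 0.0
```

>>> apply_moves:
  deltas:
    - [1, [-0.67, 0.28, 0.54], 0]
    - [1, [-0.67, 0.28, 0.54], 0]
    - [1, [-0.67, 0.28, 0.54], 0]
    - [1, [-0.67, 0.28, 0.54], 0]
    - [1, [-0.67, 0.28, 0.54], 0]

```text
t: 7.25
eef_pos: [0.4312, -0.1838, 0.4189]
tool_rot: [0.019, 0.958, -0.05, 0.28]
contact_force: [-0.1, 0.5, 0.8]
gripper_width: 0.002
grasp_force: 0.0
```

```bash
python3 go.py -.22 0 .20; python3 st.py
```

```text
t 7.25 at [ 0.4312 -0.1838  0.4189] F [-0.1  0.5  0.8] to [ 0.388  -0.2398  0.2   ] units [-0.747  0.292  0.824] mm 230 z [ 0.535 -0.065 -0.842] x [ 0.838 -0.086  0.539]
{'t': 7.25, 'q': [0.154, -0.328, 0.147, 2.118, -0.074, 0.789, -1.331], 'eef_pos': [0.431, -0.184, 0.419], 'tool_rot': [0.019, 0.958, -0.05, 0.28], 'contact_force': [-0.124, 0.517, 0.838]}
[[ 0.838 -0.107  0.535]
 [-0.086 -0.994 -0.065]
 [ 0.539  0.009 -0.842]]
```

```bash
python3 go.py -.17 0 .25;python3 go.py -.160 0 .14
```

```text
t 7.25 at [ 0.4312 -0.1838  0.4189] F [-0.1  0.5  0.8] to [ 0.4376 -0.2454  0.25  ] units [-0.402  0.295  0.748] mm 180 z [ 0.535 -0.065 -0.842] x [ 0.838 -0.086  0.539]
t 7.25 at [ 0.4312 -0.1838  0.4189] F [-0.1  0.5  0.8] to [ 0.4476 -0.2465  0.14  ] units [-0.656  0.291  1.239] mm 286 z [ 0.535 -0.065 -0.842] x [ 0.838 -0.086  0.539]
```

>>> apply_moves:
  deltas:
    - [1, [-0.4, 0.3, 0.75], 0]
    - [1, [-0.4, 0.3, 0.75], 0]
    - [1, [-0.4, 0.3, 0.75], 0]
    - [1, [-0.4, 0.3, 0.75], 0]
    - [1, [-0.4, 0.3, 0.75], 0]

```text
t: 7.75
eef_pos: [0.4457, -0.2457, 0.2555]
tool_rot: [0.02, 0.957, -0.048, 0.284]
contact_force: [0.5, -0.2, -0.4]
gripper_width: -0.0
grasp_force: 0.0
```

```bash
python3 st.py; python3 go.py -.160 0 .14; python3 go.py -.152 0 .12
```

```text
{'t': 7.75, 'q': [-0.035, -0.087, 0.535, 2.323, -0.45, 0.39, -0.785], 'eef_pos': [0.446, -0.246, 0.256], 'tool_rot': [0.02, 0.957, -0.048, 0.284], 'contact_force': [0.468, -0.215, -0.43]}
[[ 0.834 -0.103  0.542]
 [-0.08  -0.995 -0.065]
 [ 0.545  0.01  -0.838]]
t 7.75 at [ 0.4457 -0.2457  0.2555] F [ 0.5 -0.2 -0.4] to [ 0.4476 -0.2465  0.14  ] units [-0.307 -0.003  0.49 ] mm 116 z [ 0.542 -0.065 -0.838] x [ 0.834 -0.08   0.545]
t 7.75 at [ 0.4457 -0.2457  0.2555] F [ 0.5 -0.2 -0.4] to [ 0.4555 -0.2474  0.12  ] units [-0.328 -0.004  0.595] mm 136 z [ 0.542 -0.065 -0.838] x [ 0.834 -0.08   0.545]
```

>>> apply_moves:
  deltas:
    - [1, [-0.32, 0, 0.55], 0]
    - [1, [-0.32, 0, 0.55], 0]
    - [1, [-0.32, 0, 0.55], 0]
    - [1, [-0.32, 0, 0.55], 0]
    - [1, [-0.32, 0, 0.55], 0]

```text
t: 8.25
eef_pos: [0.4583, -0.2469, 0.1674]
tool_rot: [0.022, 0.957, -0.038, 0.285]
contact_force: [0.1, -0.8, -0.0]
gripper_width: 0.0
grasp_force: 0.0
```

```bash
python3 st.py; python3 go.py -.145 0 .06;python3 - <<'E'
from h import *
from station import bot
o=bot.get_obs()
I=[]
for c in('scene','side'):
    p=bot.read_camera(c);T=np.array(p['pose']);K=np.array(p['intrinsics'])
    u,v=proj(np.array([o['eef_pos']]),T,K)[0].astype(int);print(c,u,v)
    u=min(max(u,60),500);I.append(cv2.resize(p['color'][v-60:v+40,u-55:u+45,::-1],(400,400),interpolation=cv2.INTER_CUBIC))
cv2.imwrite('pics/c2.png',np.hstack(I))
E
```

```text
{'t': 8.25, 'q': [0.424, 0.14, 0.088, 2.376, -1.23, 0.236, 0.016], 'eef_pos': [0.458, -0.247, 0.167], 'tool_rot': [0.022, 0.957, -0.038, 0.285], 'contact_force': [0.13, -0.785, -0.027]}
[[ 0.834 -0.086  0.545]
 [-0.06  -0.996 -0.065]
 [ 0.548  0.021 -0.836]]
t 8.25 at [ 0.4583 -0.2469  0.1674] F [ 0.1 -0.8 -0. ] to [ 0.4625 -0.2481  0.06  ] units [-0.276 -0.007  0.461] mm 107 z [ 0.545 -0.065 -0.836] x [ 0.834 -0.06   0.548]
scene 410 182
side 178 276
```

View pics/c2.png

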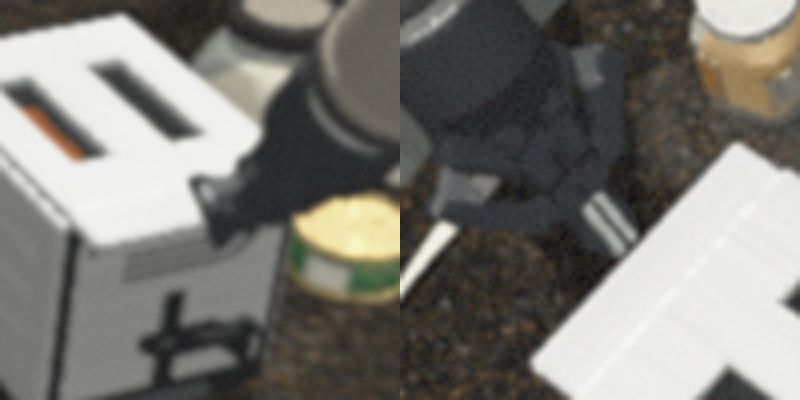

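The tip is just in front of the lip and above the paddle, at about (225,235) in the left crop with the paddle at (205,345). I'll keep a little more clearance and continue down.

```bash
python3 go.py -.15 0 .11
```

```text
t 8.35 at [ 0.4557 -0.249   0.1662] F [-0.7 -0.4  0.2] to [ 0.4575 -0.2476  0.11  ] units [-0.147 -0.014  0.24 ] mm 56 z [ 0.542 -0.067 -0.838] x [ 0.835 -0.066  0.546]
```

>>> apply_moves:
  deltas:
    - [1, [-0.18, 0, 0.22], 0]
    - [1, [-0.18, 0, 0.22], 0]
    - [1, [-0.18, 0, 0.22], 0]
    - [1, [-0.18, 0, 0.22], 0]

```text
t: 8.75
eef_pos: [0.4479, -0.2576, 0.1279]
tool_rot: [0.015, 0.961, -0.039, 0.272]
contact_force: [0.6, 0.8, -0.4]
gripper_width: -0.002
grasp_force: 0.0
```

```bash
python3 st.py; python3 go.py -.15 0 .11; python3 go.py -.15 0 .06
```

```text
{'t': 8.75, 'q': [0.779, 0.242, -0.257, 2.367, -1.362, 0.172, 0.207], 'eef_pos': [0.448, -0.258, 0.128], 'tool_rot': [0.015, 0.961, -0.039, 0.272], 'contact_force': [0.594, 0.848, -0.424]}
[[ 0.849 -0.084  0.522]
 [-0.068 -0.996 -0.05 ]
 [ 0.524  0.008 -0.852]]
t 8.75 at [ 0.4479 -0.2576  0.1279] F [ 0.6  0.8 -0.4] to [ 0.4575 -0.2476  0.11  ] units [-0.009 -0.055  0.099] mm 23 z [ 0.522 -0.05  -0.852] x [ 0.849 -0.068  0.524]
t 8.75 at [ 0.4479 -0.2576  0.1279] F [ 0.6  0.8 -0.4] to [ 0.4575 -0.2476  0.06  ] units [-0.14  -0.056  0.312] mm 69 z [ 0.522 -0.05  -0.852] x [ 0.849 -0.068  0.524]
```

The wrist joints are at their limits here. I'll fit a small kinematic model from the logged poses to find a good posture.

```bash
cat > kin.py <<'E'
from h import *
D=[([1.003,.477,.022,1.555,-.011,1.109,-.083],[.299,-.604,.23],[-.001,.974,.228,0]),
([0.155,0.298,-0.214,1.203,0.06,1.645,-1.721],[0.625,-0.064,0.512],[-0.001,0.999,-0.052,0.001]),
([-0.241,0.317,0.423,0.894,-0.138,1.915,-1.574],[0.614,-0.071,0.655],[0.001,0.998,-0.057,0.019]),
([0.037,0.208,-0.154,0.723,0.153,1.913,-1.779],[0.589,-0.059,0.788],[0.027,0.984,-0.085,0.155]),
([-0.425,0.251,0.623,0.638,-0.163,1.915,-1.617],[0.604,-0.038,0.823],[0.014,0.981,-0.057,0.186]),
([-0.206,0.242,0.139,0.483,0.077,1.915,-1.712],[0.606,-0.023,0.884],[0.021,0.966,-0.051,0.253]),
([-0.38,0.291,0.661,0.395,-0.24,1.915,-1.616],[0.611,-0.029,0.914],[0.02,0.957,-0.049,0.285]),
([0.154,-0.328,0.147,2.118,-0.074,0.789,-1.331],[0.431,-0.184,0.419],[0.019,0.958,-0.05,0.28]),
([-0.035,-0.087,0.535,2.323,-0.45,0.39,-0.785],[0.446,-0.246,0.256],[0.02,0.957,-0.048,0.284]),
([0.424,0.14,0.088,2.376,-1.23,0.236,0.016],[0.458,-0.247,0.167],[0.022,0.957,-0.038,0.285]),
([0.779,0.242,-0.257,2.367,-1.362,0.172,0.207],[0.448,-0.258,0.128],[0.015,0.961,-0.039,0.272])]
rz=lambda a:R.from_rotvec([0,0,a]).as_matrix(); ry=lambda a:R.from_rotvec([0,a,0]).as_matrix()
def fk(q,k):
    s,off=k[:3],k[3:]; a1,h,ax,a,bx,b,cx,c=off[:8]; q1o,q7o,q3o,q5o=off[8:12]
    M=rz(q[0]*S[0]+q1o);p=M@[a1,0,h]
    M=M@ry(q[1]);M=M@rz(S[1]*q[2]+q3o);p=p+M@[ax,0,a]
    M=M@ry(q[3]);M=M@rz(S[2]*q[4]+q5o);p=p+M@[bx,0,b]
    M=M@ry(q[5]);p=p+M@[cx,0,c]
    return p,M@rz(S[3]*q[6]+q7o)
S=[1,1,1,1]
LO=np.array([-2.96,-.34,-1.41,.24,-1.37,.17,-2.96]);HI=np.array([2.96,2.1,1.46,2.44,4.51,1.92,2.96])
if __name__=='__main__':
    import itertools
    best=None
    for SS in itertools.product([1,-1],repeat=4):
      S[:]=SS
      for s1 in(-1,0,1):
        for q7 in (0,1.57,3.14,-1.57):
          def f(x):
            r=[]
            for q,p,t in D:
                pp,M=fk(q,np.r_[0,0,0,x]); r+=list((pp-p)*5)+list((M-rot(t)).ravel()*.5)
            return np.array(r)
          s=least_squares(f,[0,.3,.0,.35,0,.35,0,.25,s1,q7,0,0],max_nfev=60)
          if best is None or s.cost<best[0]: best=(s.cost,SS,s.x,f(s.x))
    print(best[0],best[1],best[2].round(4).tolist(),np.abs(best[3]).max())
    np.save('kin.npy',np.r_[best[1],best[2]])
E
python3 kin.py
```

```text
0.010908824416625952 (-1, -1, -1, -1) [-0.0019, 0.2973, -0.0067, 0.5332, 0.0022, 0.4735, -0.0127, 0.3316, -0.0988, -4.8112, -0.0077, 0.013] 0.06808904569158225
```

```bash
cat > ik.py <<'E'
import kin
from kin import *
kk=np.load('kin.npy');kin.S[:]=kk[:4].astype(int).tolist();K=np.r_[0,0,0,kk[4:]]
def ik(p,z,y=None,n=60,seed=0,m=.03):
    rng=np.random.default_rng(seed);out=[]
    for i in range(n):
        def f(q):
            pp,M=fk(q,K);r=[*(pp-p)*5,*(M[:,2]-z)]
            return np.array(r+([*(M[:,1]-y)] if y is not None else []))
        s=least_squares(f,rng.uniform(LO+m,HI-m),bounds=(LO+m,HI-m))
        if s.cost<1e-5: out.append(s.x)
    return out
E
python3 - <<'E'
from ik import *
TO=np.array([.6066,-.2642,-.111])
for zz in(.128,.06):
  for az in(0,-15,-30):
    for th in(33,25,15):
      a=np.radians(th);A=TO[2]+np.radians(az);p=place(TO,np.array([[-.145,0,zz]]))[0]
      z=np.array([np.sin(a)*np.cos(A),np.sin(a)*np.sin(A),-np.cos(a)])
      r=ik(p,z,n=25);print(zz,az,th,len(r),[q.round(2).tolist() for q in r[:3]])
E
```

```text
0.128 0 33 5 [[1.68, 0.71, -1.38, 2.37, 1.54, 0.4, 0.62], [1.65, 0.64, -1.32, 2.37, 1.51, 0.32, -2.73], [1.59, 0.54, -1.2, 2.37, 1.44, 0.2, 1.67]]
0.128 0 25 18 [[1.61, 0.68, -1.38, 2.29, 1.2, 0.53, 0.62], [-0.28, 0.36, 0.9, 2.28, -1.18, 0.54, -2.9], [0.09, 0.27, 0.46, 2.29, -0.99, 0.39, -2.76]]
0.128 0 15 20 [[1.51, 0.71, -1.38, 2.17, 1.01, 0.77, 0.62], [-0.51, 0.56, 1.2, 2.17, -1.02, 0.8, -2.9], [-0.05, 0.32, 0.57, 2.18, -0.58, 0.54, -2.76]]
0.128 -15 33 17 [[1.53, 0.55, -1.28, 2.4, 1.75, 0.42, 0.62], [1.34, 0.37, -0.99, 2.39, 1.84, 0.2, 2.82], [1.34, 0.37, -0.99, 2.39, 1.84, 0.2, -2.34]]
0.128 -15 25 15 [[1.54, 0.65, -1.38, 2.31, 1.36, 0.61, 0.62], [1.08, 0.29, -0.72, 2.32, 0.67, 0.2, 2.82], [0.02, 0.25, 0.44, 2.32, -0.81, 0.24, 0.15]]
0.128 -15 15 20 [[1.47, 0.68, -1.37, 2.19, 1.08, 0.79, 0.62], [-0.31, 0.37, 0.84, 2.19, -0.66, 0.53, -2.9], [-0.11, 0.31, 0.59, 2.19, -0.47, 0.47, -2.76]]
0.128 -30 33 19 [[1.39, 0.52, -1.26, 2.4, 1.73, 0.6, 0.62], [0.72, 0.24, -0.42, 2.39, 1.82, 0.2, -2.76], [0.72, 0.24, -0.42, 2.39, 1.82, 0.2, 2.82]]
0.128 -30 25 20 [[1.38, 0.51, -1.24, 2.31, 1.35
[... 898 characters left out ...]
 0.83, 0.62], [1.03, 0.47, -0.68, 2.34, 1.67, 0.2, 2.82], [1.04, 0.47, -0.68, 2.34, 1.67, 0.2, -2.44]]
0.06 -15 15 19 [[1.41, 0.88, -1.32, 2.22, 1.37, 0.84, 0.62], [-0.45, 0.67, 1.07, 2.22, -1.23, 0.66, -2.9], [0.25, 0.4, 0.18, 2.23, -0.4, 0.27, -2.76]]
0.06 -30 33 18 [[0.46, 0.4, -0.14, 2.41, 2.56, 0.28, 0.62], [0.19, 0.4, 0.15, 2.41, 2.9, 0.23, 2.82], [0.39, 0.4, -0.07, 2.41, 2.64, 0.27, 0.95]]
0.06 -30 25 16 [[1.37, 0.9, -1.34, 2.34, 1.72, 0.91, 0.62], [0.67, 0.41, -0.35, 2.33, 1.65, 0.2, -2.76], [0.67, 0.41, -0.36, 2.33, 1.65, 0.2, 2.82]]
0.06 -30 15 20 [[1.25, 0.69, -1.11, 2.22, 1.27, 0.69, 0.62], [-0.39, 0.58, 0.91, 2.23, -1.03, 0.47, -2.9], [0.19, 0.4, 0.19, 2.23, -0.12, 0.25, -2.76]]
```

>>> apply_moves:
  deltas:
    - [1, [-0.03, -0.05, 0.14], 0]
    - [1, [-0.03, -0.05, 0.14], 0]
    - [1, [-0.03, -0.05, 0.14], 0]

```text
t: 9.05
eef_pos: [0.4585, -0.2531, 0.1146]
tool_rot: [0.009, 0.964, -0.036, 0.263]
contact_force: [0.4, 0.1, -0.5]
gripper_width: 0.002
grasp_force: 0.0
```

```bash
python3 st.py; python3 go.py -.15 0 .09; python3 go.py -.15 0 .057
```

```text
{'t': 9.05, 'q': [0.712, 0.278, -0.21, 2.35, -1.364, 0.171, 0.198], 'eef_pos': [0.458, -0.253, 0.115], 'tool_rot': [0.009, 0.964, -0.036, 0.263], 'contact_force': [0.389, 0.101, -0.451]}
[[ 0.86  -0.074  0.506]
 [-0.066 -0.997 -0.035]
 [ 0.507 -0.003 -0.862]]
t 9.05 at [ 0.4585 -0.2531  0.1146] F [ 0.4  0.1 -0.5] to [ 0.4575 -0.2476  0.09  ] units [-0.068 -0.027  0.103] mm 25 z [ 0.506 -0.035 -0.862] x [ 0.86  -0.066  0.507]
t 9.05 at [ 0.4585 -0.2531  0.1146] F [ 0.4  0.1 -0.5] to [ 0.4575 -0.2476  0.057 ] units [-0.152 -0.026  0.245] mm 58 z [ 0.506 -0.035 -0.862] x [ 0.86  -0.066  0.507]
```

>>> apply_moves:
  deltas:
    - [1, [-0.08, -0.02, 0.13], 0]
    - [1, [-0.08, -0.02, 0.13], 0]
    - [1, [-0.08, -0.02, 0.13], 0]

```text
t: 9.35
eef_pos: [0.458, -0.2559, 0.0979]
tool_rot: [0.001, 0.967, -0.036, 0.253]
contact_force: [-1.0, -0.0, 0.8]
gripper_width: 0.003
grasp_force: 0.0
```

```bash
python3 st.py; python3 go.py -.15 0 .07; python3 go.py -.15 0 .055
```

```text
{'t': 9.35, 'q': [0.727, 0.32, -0.217, 2.338, -1.365, 0.17, 0.215], 'eef_pos': [0.458, -0.256, 0.098], 'tool_rot': [0.001, 0.967, -0.036, 0.253], 'contact_force': [-0.988, -0.041, 0.832]}
[[ 0.87  -0.07   0.488]
 [-0.069 -0.997 -0.02 ]
 [ 0.489 -0.016 -0.872]]
t 9.35 at [ 0.458  -0.2559  0.0979] F [-1.  -0.   0.8] to [ 0.4575 -0.2476  0.07  ] units [-0.073 -0.039  0.12 ] mm 29 z [ 0.488 -0.02  -0.872] x [ 0.87  -0.069  0.489]
t 9.35 at [ 0.458  -0.2559  0.0979] F [-1.  -0.   0.8] to [ 0.4575 -0.2476  0.055 ] units [-0.11  -0.038  0.185] mm 44 z [ 0.488 -0.02  -0.872] x [ 0.87  -0.069  0.489]
```

>>> apply_moves:
  deltas:
    - [1, [-0.1, -0.06, 0.18], 0]
    - [1, [-0.1, -0.06, 0.18], 0]
    - [1, [-0.1, -0.06, 0.18], 0]

```text
t: 9.65
eef_pos: [0.4616, -0.2531, 0.077]
tool_rot: [-0.009, 0.97, -0.034, 0.239]
contact_force: [0.8, 0.6, 0.6]
gripper_width: -0.002
grasp_force: 0.0
```

```bash
python3 st.py; python3 go.py -.15 0 .055
```

```text
{'t': 9.65, 'q': [0.709, 0.371, -0.205, 2.322, -1.366, 0.17, 0.221], 'eef_pos': [0.462, -0.253, 0.077], 'tool_rot': [-0.009, 0.97, -0.034, 0.239], 'contact_force': [0.837, 0.573, 0.557]}
[[ 0.883 -0.061  0.465]
 [-0.07  -0.998  0.002]
 [ 0.464 -0.034 -0.885]]
t 9.65 at [ 0.4616 -0.2531  0.077 ] F [0.8 0.6 0.6] to [ 0.4575 -0.2476  0.055 ] units [-0.071 -0.022  0.088] mm 23 z [ 0.465  0.002 -0.885] x [ 0.883 -0.07   0.464]
```

```bash
python3 - <<'E'
from h import *
from station import bot
o=bot.get_obs()
I=[]
for c in('scene','wrist'):
    p=bot.read_camera(c)
    if c=='scene':
        u,v=proj(np.array([o['eef_pos']]),np.array(p['pose']),np.array(p['intrinsics']))[0].astype(int);print(c,u,v)
        I.append(cv2.resize(p['color'][v-50:v+30,u-40:u+40,::-1],(400,400),interpolation=cv2.INTER_CUBIC))
    else: I.append(cv2.resize(p['color'][20:,70:470,::-1],(400,400)))
    print([(np.round(d['point'],3).tolist(),round(d['confidence'],2)) for d in bot.look_for(p,'lever_press')[:3]])
cv2.imwrite('pics/c3.png',np.hstack(I))
E
```

```text
scene 406 211
[([0.47, -0.242, 0.059], 0.8)]
[([0.474, -0.247, 0.059], 0.85)]
```

View pics/c3.png

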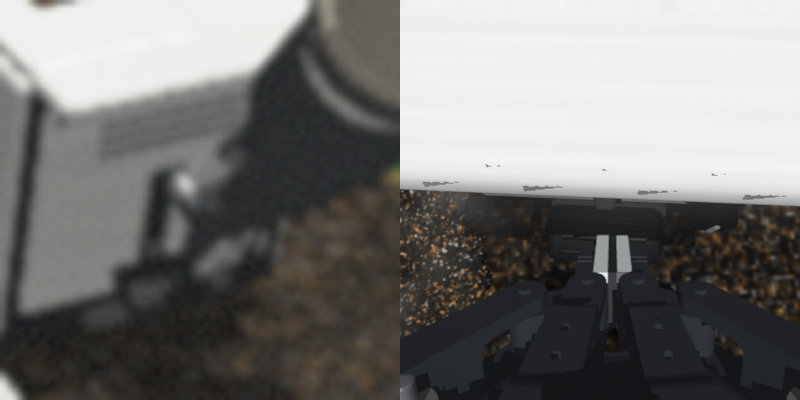

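The handle now shows at z≈0.059 (left crop at about (185,270)), so it looks as if the lever has already snapped down. I'll check whether the slice is up.

```bash
python3 - <<'E'
from h import *
from station import bot
for c in('side','scene'):
    p=bot.read_camera(c);cv2.imwrite(f'pics/{c}2.png',p['color'][:,:,::-1])
    print([(np.round(d['point'],3).tolist(),round(d['confidence'],2)) for d in bot.look_for(p,'toast_center')[:4]])
E
python3 go.py -.19 0 .13
```

```text
[([0.477, 0.079, 0.071], 0.87), ([0.595, -0.065, 0.085], 0.62)]
[([0.436, 0.11, 0.075], 0.96), ([0.602, -0.216, 0.209], 0.92), ([0.581, -0.043, 0.059], 0.69)]
t 10.05 at [ 0.4617 -0.2532  0.0767] F [-0.1  0.4  0.4] to [ 0.4178 -0.2432  0.13  ] units [-0.074 -0.046 -0.338] mm 70 z [ 0.465  0.002 -0.885] x [ 0.883 -0.069  0.463]
```

View pics/side2.png

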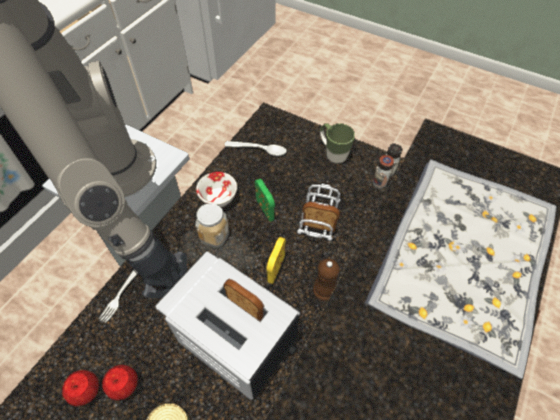

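The slice stands raised at (243,297) in the side view and the lever is down. I'll retreat along the tool axis, then pull in toward the base to take the tilt off.

>>> apply_moves:
  deltas:
    - [1, [-0.06, 0, -0.2], 0]
    - [1, [-0.06, 0, -0.4], 0]
    - [1, [0.06, 0, -0.65], 0]
    - [1, [0.06, 0, -0.65], 0]
    - [0.8, [0.06, 0, -0.65], 0]

```text
t: 10.55
eef_pos: [0.4131, -0.2552, 0.2003]
tool_rot: [-0.008, 0.97, -0.033, 0.241]
contact_force: [-0.1, -0.2, -0.3]
gripper_width: 0.156
grasp_force: 0.0
```

```bash
python3 st.py; python3 go.py .33 -.15 .25 w
```

```text
{'t': 10.55, 'q': [0.422, 0.046, 0.19, 2.326, -0.687, 0.451, -0.452], 'eef_pos': [0.413, -0.255, 0.2], 'tool_rot': [-0.008, 0.97, -0.033, 0.241], 'contact_force': [-0.143, -0.178, -0.252]}
[[ 0.881 -0.06   0.469]
 [-0.068 -0.998 -0.   ]
 [ 0.468 -0.032 -0.883]]
t 10.55 at [ 0.4131 -0.2552  0.2003] F [-0.1 -0.2 -0.3] to [ 0.33 -0.15  0.25] units [-0.286 -0.508 -0.415] mm 143 z [ 0.469 -0.    -0.883] x [ 0.881 -0.068  0.468]
```

>>> apply_moves:
  deltas:
    - [0.5, [-0.8, -0.5, -0.35], 0]
    - [0.5, [-0.8, -0.5, -0.35], 0]
    - [0.5, [-0.8, -0.5, -0.35], 0]
    - [0.5, [-0.8, -0.5, -0.35], 0]
    - [0.5, [-0.8, -0.5, -0.35], 0]
    - [0.5, [-0.8, -0.5, -0.35], 0]

```text
t: 11.15
eef_pos: [0.3312, -0.2147, 0.2323]
tool_rot: [-0.007, 0.963, -0.031, 0.267]
contact_force: [-1.5, -0.5, 0.5]
gripper_width: 0.503
grasp_force: 0.0
```

```bash
python3 st.py
```

```text
{'t': 11.15, 'q': [1.27, -0.156, -0.51, 2.43, -0.841, 0.597, -0.231], 'eef_pos': [0.331, -0.215, 0.232], 'tool_rot': [-0.007, 0.963, -0.031, 0.267], 'contact_force': [-1.476, -0.527, 0.513]}
[[ 0.856 -0.055  0.514]
 [-0.063 -0.998 -0.002]
 [ 0.514 -0.031 -0.858]]
```

>>> apply_moves:
  deltas:
    - [0.3, [-0.8, 0, 0.1], 0]
    - [0.3, [-0.8, 0, 0.1], 0]
    - [0.3, [-0.8, 0, 0.1], 0]
    - [0.3, [-0.8, 0, 0.1], 0]

```text
t: 11.55
eef_pos: [0.2992, -0.2186, 0.2345]
tool_rot: [0.001, 0.964, -0.024, 0.265]
contact_force: [0.5, -0.4, 1.1]
gripper_width: 0.7
grasp_force: 0.0
```

```bash
python3 st.py
```

```text
{'t': 11.55, 'q': [1.94, -0.255, -0.948, 2.433, -0.994, 0.785, 0.063], 'eef_pos': [0.299, -0.219, 0.234], 'tool_rot': [0.001, 0.964, -0.024, 0.265], 'contact_force': [0.51, -0.351, 1.111]}
[[ 0.858 -0.046  0.511]
 [-0.045 -0.999 -0.014]
 [ 0.511 -0.011 -0.86 ]]
```

```bash
cat > sim.py <<'E'
from ik import *
def solve(q,pt,Mt,w=.5):
    def f(x):
        p,M=fk(x,K);return np.r_[p-pt,w*R.from_matrix(M@Mt.T).as_rotvec(),.01*(x-q)]
    return least_squares(f,np.clip(q,LO+.002,HI-.002),bounds=(LO,HI),max_nfev=40).x
def tilt(M): return np.degrees(np.arccos(-M[2,2]))
E
cat > plan.py <<'E'
from sim import *
import itertools
from station import bot
q0=np.array(bot.get_obs()['q']);p,M=fk(q0,K);print(p,tilt(M))
dirs=[np.array(d)/np.linalg.norm(d) for d in itertools.product([-1,0,1],repeat=3) if any(d)]
beam=[(tilt(M),q0,[])]
for it in range(5):
    new=[]
    for _,q,h in beam:
        p,M=fk(q,K)
        for d in dirs:
            x=q
            pt=p+.2*d
            for _ in range(2): x=solve(x,pt,M)
            pp,MM=fk(x,K)
            if pp[2]<.15 or pp[0]<.15 or np.hypot(*pp[:2])<.27: continue
            new.append((tilt(MM),x,h+[(d.round(1).tolist(),pp.round(2).tolist(),round(tilt(MM),1))]))
    new.sort(key=lambda a:a[0]); beam=new[:6]
    print(it,[(round(b[0],1),b[2][-1][1]) for b in beam])
for s in beam[0][2]: print(s)
print(beam[0][1].round(2))
E
time python3 plan.py
```

```text
[ 0.32975363 -0.2566911   0.22498053] 31.36777889816142
0 [(np.float64(26.0), [0.26, -0.25, 0.18]), (np.float64(26.7), [0.38, -0.07, 0.27]), (np.float64(28.4), [0.39, -0.15, 0.34]), (np.float64(28.5), [0.21, -0.21, 0.26]), (np.float64(31.2), [0.33, -0.26, 0.42]), (np.float64(31.4), [0.45, -0.14, 0.34])]
1 [(np.float64(17.8), [0.33, -0.12, 0.22]), (np.float64(19.5), [0.4, -0.06, 0.44]), (np.float64(19.6), [0.35, -0.14, 0.37]), (np.float64(20.3), [0.32, -0.17, 0.16]), (np.float64(20.4), [0.33, 0.09, 0.23]), (np.float64(21.0), [0.32, -0.08, 0.25])]
2 [(np.float64(8.9), [0.32, -0.01, 0.2]), (np.float64(10.0), [0.29, 0.04, 0.23]), (np.float64(10.5), [0.32, -0.01, 0.29]), (np.float64(11.6), [0.33, -0.02, 0.33]), (np.float64(12.0), [0.32, -0.02, 0.21]), (np.float64(12.3), [0.35, -0.06, 0.49])]
3 [(np.float64(3.8), [0.27, -0.03, 0.3]), (np.float64(4.3), [0.3, -0.04, 0.42]), (np.float64(4.5), [0.25, -0.12, 0.2]), (np.float64(4.7), [0.3, 0.11, 0.5]), (np.float64(4.9), [0.25, 0.13, 0.29]), (np.float64(4.9), [0.3, 0.13, 0.44])]
4 [(np.float64(1.2), [0.3, -0.01, 0.42]), (np.float64(1.3), [0.21, 0.17, 0.61]), (np.float64(1.8), [0.23, 0.15, 0.34]), (np.float64(1.9), [0.29, -0.01, 0.18]), (np.float64(2.0), [0.23, 0.15, 0.64]), (np.float64(2.8), [0.28, 0.02, 0.33])]
([0.0, 1.0, 0.0], [0.38, -0.07, 0.27], np.float64(26.7))
([-0.7, 0.0, -0.7], [0.33, -0.12, 0.22], np.float64(17.8))
([-0.6, 0.6, -0.6], [0.32, -0.01, 0.2], np.float64(8.9))
([-0.6, 0.6, 0.6], [0.25, 0.13, 0.29], np.float64(4.9))
([0.0, -0.7, 0.7], [0.3, -0.01, 0.42], np.float64(1.2))
[-0.08 -0.34 -0.01  1.99  0.02  1.47 -1.7 ]
real	0m13.229s
user	0m13.731s
sys	0m0.036s
```

>>> apply_moves:
  deltas:
    - [0.2, [0, -1, 0], 0]
    - [0.2, [0, -1, 0], 0]
    - [0.2, [0, -1, 0], 0]
    - [0.2, [0, -1, 0], 0]
    - [0.2, [0, -1, 0], 0]
    - [0.2, [0, -1, 0], 0]

```text
t: 12.15
eef_pos: [0.3634, -0.0966, 0.2623]
tool_rot: [-0.005, 0.968, -0.023, 0.248]
contact_force: [0.2, -1.3, 0.1]
gripper_width: 0.8
grasp_force: 0.0
```

```bash
python3 st.py; python3 plan.py
```

```text
{'t': 12.15, 'q': [0.945, -0.335, -0.579, 2.436, -0.645, 0.596, -0.8], 'eef_pos': [0.363, -0.097, 0.262], 'tool_rot': [-0.005, 0.968, -0.023, 0.248], 'contact_force': [0.233, -1.267, 0.118]}
[[ 0.875 -0.042  0.482]
 [-0.047 -0.999 -0.001]
 [ 0.481 -0.022 -0.876]]
[ 0.39816079 -0.09804213  0.25650824] 29.210811392957343
0 [(np.float64(20.8), [0.37, 0.04, 0.22]), (np.float64(21.5), [0.34, -0.17, 0.19]), (np.float64(23.9), [0.39, 0.05, 0.33]), (np.float64(24.9), [0.33, 0.09, 0.26]), (np.float64(24.9), [0.34, -0.18, 0.36]), (np.float64(26.5), [0.31, -0.26, 0.17])]
1 [(np.float64(12.9), [0.34, -0.11, 0.18]), (np.float64(13.8), [0.34, 0.09, 0.15]), (np.float64(14.4), [0.33, -0.12, 0.15]), (np.float64(15.2), [0.29, -0.07, 0.24]), (np.float64(15.6), [0.33, -0.11, 0.31]), (np.float64(15.9), [0.31, -0.08, 0.24])]
2 [(np.float64(6.8), [0.25, 0.12, 0.23]), (np.float64(7.0), [0.27, -0.14, 0.2]), (np.float64(7.5), [0.28, -0.15, 0.35]), (np.float64(7.5), [0.27, 0.05, 0.23]), (np.float64(7.5), [0.27, 0.05, 0.23]), (np.float64(7.6), [0.33, 0.02, 0.4])]
3 [(np.float64(1.2), [0.25, -0.12, 0.31]), (np.float64(1.7), [0.2, 0.22, 0.16]), (np.float64(2.2), [0.27, -0.04, 0.17]), (np.float64(2.2), [0.28, -0.12, 0.53]), (np.float64(2.4), [0.26, -0.17, 0.39]), (np.float64(2.6), [0.2, 0.22, 0.32])]
4 [(np.float64(0.3), [0.29, 0.04, 0.39]), (np.float64(0.5), [0.27, -0.01, 0.63]), (np.float64(0.8), [0.29, -0.03, 0.54]), (np.float64(1.1), [0.26, 0.09, 0.3]), (np.float64(1.2), [0.25, -0.26, 0.17]), (np.float64(1.2), [0.25, -0.32, 0.31])]
([-0.6, 0.6, -0.6], [0.37, 0.04, 0.22], np.float64(20.8))
([-0.6, -0.6, 0.6], [0.33, -0.11, 0.31], np.float64(15.6))
([-0.6, 0.6, 0.6], [0.33, 0.02, 0.4], np.float64(7.6))
([-0.7, -0.7, 0.0], [0.26, -0.17, 0.39], np.float64(2.4))
([0.0, 1.0, 0.0], [0.29, 0.04, 0.39], np.float64(0.3))
[-0.23 -0.34 -0.01  2.08  0.01  1.41 -1.87]
```

>>> apply_moves:
  deltas:
    - [0.2, [-0.84, -0.66, 0], 0]
    - [0.2, [-0.84, -0.66, 0], 0]
    - [0.2, [-0.84, -0.66, 0], 0]
    - [0.2, [-0.84, -0.66, 0], 0]
    - [0.2, [-0.84, -0.66, 0], 0]

```text
t: 12.65
eef_pos: [0.3735, -0.0024, 0.2531]
tool_rot: [-0.005, 0.973, -0.022, 0.228]
contact_force: [-0.9, 0.7, -0.4]
gripper_width: 0.799
grasp_force: 0.0
```

```bash
python3 st.py
```

```text
{'t': 12.65, 'q': [0.593, -0.335, -0.635, 2.436, -0.336, 0.537, -1.425], 'eef_pos': [0.374, -0.002, 0.253], 'tool_rot': [-0.005, 0.973, -0.022, 0.228], 'contact_force': [-0.947, 0.708, -0.366]}
[[ 0.895 -0.04   0.443]
 [-0.045 -0.999  0.   ]
 [ 0.443 -0.02  -0.896]]
```

>>> apply_moves:
  deltas:
    - [0.2, [-1, -0.2, -0.3], 0]
    - [0.2, [-1, -0.2, -0.3], 0]
    - [0.2, [-1, -0.2, -0.3], 0]
    - [0.2, [-1, -0.2, -0.3], 0]
    - [0.2, [-1, -0.2, -0.3], 0]
    - [0.2, [-1, -0.2, -0.3], 0]

```text
t: 13.25
eef_pos: [0.3456, 0.072, 0.2565]
tool_rot: [0.003, 0.978, -0.024, 0.208]
contact_force: [1.1, -0.0, -0.5]
gripper_width: 0.802
grasp_force: 0.0
```

```bash
python3 st.py; python3 plan.py
```

```text
{'t': 13.25, 'q': [-0.054, -0.335, -0.419, 2.436, 0.112, 0.649, -2.175], 'eef_pos': [0.346, 0.072, 0.257], 'tool_rot': [0.003, 0.978, -0.024, 0.208], 'contact_force': [1.067, -0.0, -0.516]}
[[ 0.913 -0.048  0.406]
 [-0.046 -0.999 -0.015]
 [ 0.406 -0.005 -0.914]]
[0.34858736 0.09962193 0.24976776] 23.71383678706056
0 [(np.float64(14.9), [0.33, -0.01, 0.23]), (np.float64(15.8), [0.36, -0.01, 0.32]), (np.float64(16.2), [0.31, -0.08, 0.24]), (np.float64(19.1), [0.27, 0.18, 0.18]), (np.float64(20.5), [0.4, -0.05, 0.38]), (np.float64(21.7), [0.38, 0.12, 0.45])]
1 [(np.float64(5.8), [0.3, -0.01, 0.19]), (np.float64(6.4), [0.31, -0.01, 0.34]), (np.float64(7.6), [0.34, -0.01, 0.46]), (np.float64(8.5), [0.28, 0.0, 0.25]), (np.float64(8.7), [0.28, 0.06, 0.22]), (np.float64(9.0), [0.31, 0.07, 0.32])]
2 [(np.float64(0.9), [0.26, -0.16, 0.45]), (np.float64(1.3), [0.26, -0.09, 0.19]), (np.float64(1.7), [0.26, -0.09, 0.3]), (np.float64(1.8), [0.25, -0.16, 0.34]), (np.float64(1.9), [0.3, -0.06, 0.42]), (np.float64(2.1), [0.23, -0.16, 0.28])]
3 [(np.float64(0.3), [0.27, -0.02, 0.3]), (np.float64(0.5), [0.27, 0.06, 0.33]), (np.float64(0.6), [0.28, 0.06, 0.17]), (np.float64(0.7), [0.25, -0.17, 0.49]), (np.float64(0.8), [0.28, -0.03, 0.6]), (np.float64(0.9), [0.29, 0.06, 0.44])]
4 [(np.float64(0.3), [0.27, 0.12, 0.16]), (np.float64(0.3), [0.27, 0.18, 0.3]), (np.float64(0.3), [0.39, 0.09, 0.19]), (np.float64(0.3), [0.41, 0.12, 0.3]), (np.float64(0.3), [0.39, 0.09, 0.42]), (np.float64(0.3), [0.41, -0.02, 0.44])]
([-0.6, -0.6, -0.6], [0.33, -0.01, 0.23], np.float64(14.9))
([-0.7, 0.0, 0.7], [0.31, -0.01, 0.34], np.float64(6.4))
([-0.6, -0.6, 0.6], [0.26, -0.16, 0.45], np.float64(0.9))
([0.0, 0.7, -0.7], [0.27, -0.02, 0.3], np.float64(0.3))
([0.0, 0.7, -0.7], [0.27, 0.12, 0.16], np.float64(0.3))
[-0.21 -0.09 -0.3   2.43 -0.01  0.79 -2.12]
```

>>> apply_moves:
  deltas:
    - [0.2, [-0.9, 0.7, 0.1], 0]
    - [0.2, [-0.9, 0.7, 0.1], 0]
    - [0.2, [-0.9, 0.7, 0.1], 0]
    - [0.2, [-0.9, 0.7, 0.1], 0]
    - [0.2, [-0.9, 0.7, 0.1], 0]

```text
t: 13.75
eef_pos: [0.3492, -0.015, 0.2419]
tool_rot: [0.002, 0.982, -0.024, 0.188]
contact_force: [-0.1, -0.0, 0.3]
gripper_width: 0.8
grasp_force: 0.0
```

>>> apply_moves:
  deltas:
    - [0.2, [-0.8, 0, -0.9], 0]
    - [0.2, [-0.8, 0, -0.9], 0]
    - [0.2, [-0.8, 0, -0.9], 0]
    - [0.2, [-0.8, 0, -0.9], 0]
    - [0.2, [-0.8, 0, -0.9], 0]

```text
t: 14.25
eef_pos: [0.3384, -0.0116, 0.233]
tool_rot: [0.003, 0.985, -0.029, 0.167]
contact_force: [0.3, 0.6, 0.1]
gripper_width: 0.802
grasp_force: 0.0
```

```bash
python3 st.py; python3 plan.py
```

```text
{'t': 14.25, 'q': [0.724, -0.336, -0.721, 2.436, -0.339, 0.647, -1.397], 'eef_pos': [0.338, -0.012, 0.233], 'tool_rot': [0.003, 0.985, -0.029, 0.167], 'contact_force': [0.312, 0.64, 0.123]}
[[ 0.942 -0.059  0.329]
 [-0.057 -0.998 -0.015]
 [ 0.33  -0.004 -0.944]]
[0.36968747 0.00208615 0.22483148] 19.435363509861872
0 [(np.float64(9.9), [0.35, 0.02, 0.16]), (np.float64(11.6), [0.29, 0.03, 0.23]), (np.float64(12.3), [0.34, 0.02, 0.33]), (np.float64(13.4), [0.32, -0.16, 0.16]), (np.float64(15.6), [0.31, 0.17, 0.15]), (np.float64(15.8), [0.31, -0.15, 0.31])]
1 [(np.float64(3.8), [0.27, -0.13, 0.31]), (np.float64(4.1), [0.25, -0.12, 0.21]), (np.float64(5.9), [0.3, -0.13, 0.44]), (np.float64(6.0), [0.24, -0.15, 0.21]), (np.float64(6.5), [0.27, 0.03, 0.27]), (np.float64(7.1), [0.27, -0.11, 0.26])]
2 [(np.float64(1.3), [0.28, -0.03, 0.58]), (np.float64(2.0), [0.28, -0.13, 0.4]), (np.float64(2.0), [0.3, 0.02, 0.45]), (np.float64(2.4), [0.29, -0.01, 0.34]), (np.float64(2.5), [0.28, -0.13, 0.51]), (np.float64(2.5), [0.29, 0.03, 0.34])]
3 [(np.float64(1.2), [0.3, 0.01, 0.55]), (np.float64(1.3), [0.24, 0.13, 0.64]), (np.float64(1.3), [0.42, 0.12, 0.58]), (np.float64(1.3), [0.28, 0.17, 0.58]), (np.float64(1.3), [0.48, -0.03, 0.58]), (np.float64(1.3), [0.42, -0.17, 0.58])]
4 [(np.float64(0.3), [0.26, 0.14, 0.43]), (np.float64(1.0), [0.26, 0.09, 0.63]), (np.float64(1.1), [0.26, -0.07, 0.63]), (np.float64(1.2), [0.3, 0.21, 0.55]), (np.float64(1.2), [0.3, 0.15, 0.41]), (np.float64(1.2), [0.41, 0.13, 0.43])]
([-0.7, 0.0, 0.7], [0.34, 0.02, 0.33], np.float64(12.3))
([-0.6, -0.6, 0.6], [0.3, -0.13, 0.44], np.float64(5.9))
([-0.6, 0.6, 0.6], [0.28, -0.03, 0.58], np.float64(1.3))
([-0.6, 0.6, 0.6], [0.24, 0.13, 0.64], np.float64(1.3))
([0.0, 0.0, -1.0], [0.26, 0.14, 0.43], np.float64(0.3))
[-0.6  -0.34 -0.01  1.97  0.01  1.52 -2.26]
```

>>> apply_moves:
  deltas:
    - [0.2, [-1, 0, -0.9], 0]
    - [0.2, [-1, 0, -0.9], 0]
    - [0.2, [-1, 0, -0.9], 0]
    - [0.2, [-1, 0, -0.9], 0]
    - [0.2, [-1, 0, -0.9], 0]
    - [0.2, [-1, 0, -0.9], 0]
    - [0.2, [-1, 0, -0.9], 0]

```text
t: 14.95
eef_pos: [0.3247, -0.0021, 0.2281]
tool_rot: [0.005, 0.989, -0.036, 0.145]
contact_force: [-0.1, -0.5, 0.8]
gripper_width: 0.801
grasp_force: 0.0
```

```bash
python3 st.py
```

```text
{'t': 14.95, 'q': [0.691, -0.336, -0.733, 2.435, -0.3, 0.688, -1.482], 'eef_pos': [0.325, -0.002, 0.228], 'tool_rot': [0.005, 0.989, -0.036, 0.145], 'contact_force': [-0.148, -0.52, 0.832]}
[[ 0.956 -0.072  0.286]
 [-0.069 -0.997 -0.021]
 [ 0.287  0.    -0.958]]
```

>>> apply_moves:
  deltas:
    - [0.2, [-1, 0.3, -0.7], 0]
    - [0.2, [-1, 0.3, -0.7], 0]
    - [0.2, [-1, 0.3, -0.7], 0]
    - [0.2, [-1, 0.3, -0.7], 0]
    - [0.2, [-1, 0.3, -0.7], 0]
    - [0.2, [-1, 0.3, -0.7], 0]

```text
t: 15.55
eef_pos: [0.3036, -0.0552, 0.2245]
tool_rot: [-0.001, 0.992, -0.038, 0.121]
contact_force: [-0.6, -0.2, -0.2]
gripper_width: 0.801
grasp_force: 0.0
```

>>> apply_moves:
  deltas:
    - [0.2, [-1, 0.3, -0.9], 0]
    - [0.2, [-1, 0.3, -0.9], 0]
    - [0.2, [-1, 0.3, -0.9], 0]
    - [0.2, [-1, 0.3, -0.9], 0]
    - [0.2, [-1, 0.3, -0.9], 0]
    - [0.2, [-1, 0.3, -0.9], 0]

```text
t: 16.15
eef_pos: [0.2435, -0.1389, 0.2222]
tool_rot: [-0.022, 0.993, -0.041, 0.104]
contact_force: [0.3, 0.4, -0.6]
gripper_width: 0.798
grasp_force: 0.0
```

```bash
python3 st.py
```

```text
{'t': 16.15, 'q': [1.416, -0.336, -0.728, 2.435, -0.506, 0.884, -0.642], 'eef_pos': [0.244, -0.139, 0.222], 'tool_rot': [-0.022, 0.993, -0.041, 0.104], 'contact_force': [0.274, 0.377, -0.551]}
[[ 0.975 -0.076  0.209]
 [-0.086 -0.996  0.036]
 [ 0.205 -0.053 -0.977]]
```

>>> apply_moves:
  deltas:
    - [0.2, [-0.9, -0.7, -0.4], 0]
    - [0.2, [-0.9, -0.7, -0.4], 0]
    - [0.2, [-0.9, -0.7, -0.4], 0]
    - [0.2, [-0.9, -0.7, -0.4], 0]
    - [0.2, [-0.9, -0.7, -0.4], 0]
    - [0.2, [-0.9, -0.7, -0.4], 0]

```text
t: 16.75
eef_pos: [0.2349, -0.1206, 0.2193]
tool_rot: [-0.044, 0.995, -0.042, 0.084]
contact_force: [1.5, -0.0, -0.2]
gripper_width: 0.8
grasp_force: 0.0
```

>>> apply_moves:
  deltas:
    - [0.2, [-0.9, -0.7, -0.4], 0]
    - [0.2, [-0.9, -0.7, -0.4], 0]
    - [0.2, [-0.9, -0.7, -0.4], 0]
    - [0.2, [-0.9, -0.7, -0.4], 0]
    - [0.2, [-0.9, -0.7, -0.4], 0]
    - [0.2, [-0.9, -0.7, -0.4], 0]

```text
t: 17.35
eef_pos: [0.2291, -0.0953, 0.2175]
tool_rot: [-0.066, 0.995, -0.044, 0.06]
contact_force: [-0.0, -0.4, 0.2]
gripper_width: 0.799
grasp_force: 0.0
```

```bash
python3 st.py
```

```text
{'t': 17.35, 'q': [1.386, -0.336, -0.767, 2.435, -0.497, 0.988, -0.73], 'eef_pos': [0.229, -0.095, 0.218], 'tool_rot': [-0.066, 0.995, -0.044, 0.06], 'contact_force': [-0.007, -0.424, 0.152]}
[[ 0.989 -0.079  0.126]
 [-0.095 -0.987  0.127]
 [ 0.114 -0.138 -0.984]]
```

```bash
sed -i 's/pp\[0\]<.15 or np.hypot(\*pp\[:2\])<.27/np.hypot(*pp[:2])<.24/; s/range(5)/range(3)/' plan.py; python3 plan.py
```

```text
[ 0.27499183 -0.09896897  0.20498592] 11.044192562576487
0 [(np.float64(6.4), [0.24, 0.05, 0.23]), (np.float64(7.7), [0.27, -0.0, 0.18]), (np.float64(9.1), [0.31, 0.04, 0.33]), (np.float64(9.3), [0.26, -0.01, 0.27]), (np.float64(10.1), [0.29, 0.1, 0.22]), (np.float64(10.6), [0.29, -0.11, 0.4])]
1 [(np.float64(1.2), [0.25, 0.17, 0.16]), (np.float64(2.3), [0.24, 0.16, 0.32]), (np.float64(3.3), [0.14, 0.2, 0.23]), (np.float64(3.8), [0.18, 0.22, 0.17]), (np.float64(3.9), [0.12, 0.22, 0.23]), (np.float64(4.1), [0.17, 0.21, 0.32])]
2 [(np.float64(1.2), [0.39, 0.03, 0.16]), (np.float64(1.2), [0.36, 0.06, 0.27]), (np.float64(1.2), [0.45, 0.17, 0.16]), (np.float64(1.2), [0.39, 0.17, 0.3]), (np.float64(1.2), [0.25, 0.17, 0.36]), (np.float64(1.2), [0.36, 0.29, 0.27])]
([0.0, 1.0, 0.0], [0.29, 0.1, 0.22], np.float64(10.1))
([-0.7, 0.0, -0.7], [0.25, 0.17, 0.16], np.float64(1.2))
([0.7, -0.7, 0.0], [0.39, 0.03, 0.16], np.float64(1.2))
[-0.15  0.11 -0.02  2.26 -0.02  0.77 -1.81]
```

>>> apply_moves:
  deltas:
    - [0.2, [0.25, -1, 0], 0]
    - [0.2, [0.25, -1, 0], 0]
    - [0.2, [0.25, -1, 0], 0]
    - [0.2, [0.25, -1, 0], 0]
    - [0.2, [0.25, -1, 0], 0]
    - [0.2, [0.25, -1, 0], 0]

```text
t: 17.95
eef_pos: [0.2803, 0.0487, 0.2431]
tool_rot: [-0.067, 0.995, -0.045, 0.061]
contact_force: [3.2, -0.2, 0.5]
gripper_width: 0.801
grasp_force: 0.0
```

>>> apply_moves:
  deltas:
    - [0.2, [-0.3, -0.8, 0], 0]
    - [0.2, [-0.3, -0.8, 0], 0]
    - [0.2, [-0.3, -0.8, 0], 0]
    - [0.2, [-0.3, -0.8, 0], 0]
    - [0.2, [-0.3, -0.8, 0], 0]

```text
t: 18.45
eef_pos: [0.2322, 0.2146, 0.2587]
tool_rot: [-0.067, 0.995, -0.043, 0.061]
contact_force: [2.4, 0.5, -0.0]
gripper_width: 0.799
grasp_force: 0.0
```

```bash
python3 st.py; python3 plan.py
```

```text
{'t': 18.45, 'q': [-0.19, -0.308, -0.595, 2.341, -0.225, 0.887, -2.307], 'eef_pos': [0.232, 0.215, 0.259], 'tool_rot': [-0.067, 0.995, -0.043, 0.061], 'contact_force': [2.435, 0.468, -0.049]}
[[ 0.989 -0.077  0.127]
 [-0.093 -0.987  0.129]
 [ 0.115 -0.139 -0.984]]
[0.23729523 0.24967546 0.24967609] 10.593021580235986
0 [(np.float64(2.6), [0.19, 0.22, 0.33]), (np.float64(3.2), [0.16, 0.19, 0.23]), (np.float64(3.9), [0.17, 0.19, 0.22]), (np.float64(6.6), [0.12, 0.3, 0.38]), (np.float64(6.8), [0.3, 0.13, 0.38]), (np.float64(7.4), [0.06, 0.28, 0.23])]
1 [(np.float64(0.7), [-0.01, 0.35, 0.37]), (np.float64(1.3), [0.2, 0.23, 0.42]), (np.float64(1.3), [0.01, 0.25, 0.21]), (np.float64(1.6), [0.05, 0.24, 0.23]), (np.float64(2.0), [0.19, 0.23, 0.42]), (np.float64(2.0), [0.2, 0.23, 0.53])]
2 [(np.float64(0.7), [0.1, 0.23, 0.25]), (np.float64(0.7), [-0.01, 0.35, 0.57]), (np.float64(0.7), [0.19, 0.35, 0.37]), (np.float64(0.7), [0.13, 0.35, 0.23]), (np.float64(0.7), [0.13, 0.35, 0.51]), (np.float64(0.8), [-0.01, 0.49, 0.51])]
([-0.7, 0.0, 0.7], [0.12, 0.3, 0.38], np.float64(6.6))
([-1.0, 0.0, 0.0], [-0.01, 0.35, 0.37], np.float64(0.7))
([0.6, -0.6, -0.6], [0.1, 0.23, 0.25], np.float64(0.7))
[-1.06 -0.34 -0.15  2.37 -0.05  1.1  -2.74]
```

>>> apply_moves:
  deltas:
    - [0.2, [-0.7, 0.75, -0.2], 0]
    - [0.2, [-0.7, 0.75, -0.2], 0]
    - [0.2, [-0.7, 0.75, -0.2], 0]
    - [0.2, [-0.7, 0.75, -0.2], 0]
    - [0.2, [-0.7, 0.75, -0.2], 0]
    - [0.2, [-0.7, 0.75, -0.2], 0]

```text
t: 19.05
eef_pos: [0.2031, 0.1733, 0.2345]
tool_rot: [-0.051, 0.996, -0.057, 0.035]
contact_force: [-0.2, -1.9, 0.4]
gripper_width: 0.802
grasp_force: 0.0
```

```bash
python3 st.py
```

```text
{'t': 19.05, 'q': [-0.471, -0.336, -0.349, 2.432, -0.16, 0.908, -2.404], 'eef_pos': [0.203, 0.173, 0.235], 'tool_rot': [-0.051, 0.996, -0.057, 0.035], 'contact_force': [-0.159, -1.857, 0.352]}
[[ 0.991 -0.111  0.076]
 [-0.118 -0.988  0.098]
 [ 0.064 -0.107 -0.992]]
```

>>> apply_moves:
  deltas:
    - [0.2, [-0.4, 0.9, -0.1], 0]
    - [0.2, [-0.4, 0.9, -0.1], 0]
    - [0.2, [-0.4, 0.9, -0.1], 0]
    - [0.2, [-0.4, 0.9, -0.1], 0]
    - [0.2, [-0.4, 0.9, -0.1], 0]
    - [0.2, [-0.4, 0.9, -0.1], 0]

```text
t: 19.65
eef_pos: [0.2191, 0.1156, 0.224]
tool_rot: [-0.048, 0.998, -0.044, 0.01]
contact_force: [-0.1, 0.0, -0.1]
gripper_width: 0.801
grasp_force: 0.0
```

```bash
python3 st.py
```

```text
{'t': 19.65, 'q': [0.142, -0.337, -0.588, 2.435, -0.323, 0.953, -1.903], 'eef_pos': [0.219, 0.116, 0.224], 'tool_rot': [-0.048, 0.998, -0.044, 0.01], 'contact_force': [-0.107, 0.003, -0.15]}
[[ 0.996 -0.088  0.024]
 [-0.09  -0.991  0.095]
 [ 0.015 -0.097 -0.995]]
```

>>> apply_moves:
  deltas:
    - [0.2, [-0.6, -1, -0.2], 0]
    - [0.2, [-0.6, -1, -0.2], 0]
    - [0.2, [-0.6, -1, -0.2], 0]
    - [0.2, [-0.6, -1, -0.2], 0]
    - [0.2, [-0.6, -1, -0.2], 0]

```text
t: 20.15
eef_pos: [0.1412, 0.2734, 0.2676]
tool_rot: [-0.047, 0.998, -0.048, 0.01]
contact_force: [1.9, 1.5, 0.2]
gripper_width: 0.798
grasp_force: 0.0
```

>>> apply_moves:
  deltas:
    - [0.2, [0, 1, 0], 0]
    - [0.2, [0, 1, 0], 0]
    - [0.2, [0, 1, 0], 0]
    - [0.2, [0, 1, 0], 0]
    - [0.2, [0, 1, 0], 0]
    - [0.2, [0, 1, 0], 0]

```text
t: 20.75
eef_pos: [0.1554, 0.1882, 0.2314]
tool_rot: [-0.033, 0.999, -0.043, -0.006]
contact_force: [-0.4, -0.2, 0.4]
gripper_width: 0.802
grasp_force: 0.0
```

```bash
python3 st.py
```

```text
{'t': 20.75, 'q': [-0.402, -0.335, -0.502, 2.423, -0.25, 0.984, -2.406], 'eef_pos': [0.155, 0.188, 0.231], 'tool_rot': [-0.033, 0.999, -0.043, -0.006], 'contact_force': [-0.394, -0.237, 0.432]}
[[ 0.996 -0.087 -0.009]
 [-0.086 -0.994  0.066]
 [-0.015 -0.065 -0.998]]
```

```bash
python3 go.py 0 .034 .33
```

```text
t 20.75 at [0.1554 0.1882 0.2314] F [-0.4 -0.2  0.4] to [ 0.6104 -0.2304  0.33  ] units [ 2.44   1.851 -0.65 ] mm 626 z [-0.009  0.066 -0.998] x [ 0.996 -0.086 -0.015]
```

>>> apply_moves:
  deltas:
    - [0.3, [0.8, 0.6, -0.7], 0]
    - [0.3, [0.8, 0.6, -0.7], 0]
    - [0.3, [0.8, 0.6, -0.7], 0]
    - [0.3, [0.8, 0.6, -0.7], 0]
    - [0.3, [0.8, 0.6, -0.7], 0]

```text
t: 21.25
eef_pos: [0.307, 0.0409, 0.3627]
tool_rot: [-0.032, 0.998, -0.05, -0.005]
contact_force: [0.8, 1.2, -0.2]
gripper_width: 0.698
grasp_force: 0.0
```

>>> apply_moves:
  deltas:
    - [0.3, [0.75, 0.62, 0], 0]
    - [0.3, [0.75, 0.62, 0], 0]
    - [0.3, [0.75, 0.62, 0], 0]
    - [0.3, [0.75, 0.62, 0], 0]
    - [0.3, [0.75, 0.62, 0], 0]

```text
t: 21.75
eef_pos: [0.4455, -0.0991, 0.3504]
tool_rot: [-0.03, 0.998, -0.052, -0.006]
contact_force: [-1.3, -0.3, -0.3]
gripper_width: 0.705
grasp_force: 0.0
```

```bash
python3 st.py; python3 go.py 0 .034 .33; python3 - <<'E'
from h import *
from station import bot
o=bot.get_obs();p=bot.read_camera('wrist');cv2.imwrite('pics/w3.png',p['color'][:,:,::-1])
for n in('toast_center','toast_rack','rack_toast_center'):print(n,[(np.round(d['point'],3).tolist(),round(d['confidence'],2)) for d in bot.look_for(p,n)[:4]])
np.savez('w3.npz',pos=o['eef_pos'],q=o['tool_rot'],he=p['hand_eye'],K=p['intrinsics'])
E
```

```text
{'t': 21.75, 'q': [-0.09, 0.011, 0.219, 1.888, -0.065, 1.259, -1.526], 'eef_pos': [0.445, -0.099, 0.35], 'tool_rot': [-0.03, 0.998, -0.052, -0.006], 'contact_force': [-1.304, -0.345, -0.264]}
[[ 0.994 -0.104 -0.008]
 [-0.104 -0.993  0.061]
 [-0.014 -0.06  -0.998]]
t 21.75 at [ 0.4455 -0.0991  0.3504] F [-1.3 -0.3 -0.3] to [ 0.6104 -0.2304  0.33  ] units [0.89  0.572 0.055] mm 212 z [-0.008  0.061 -0.998] x [ 0.994 -0.104 -0.014]
toast_center [([0.57, -0.219, 0.207], 0.93), ([0.584, -0.059, 0.092], 0.82), ([0.472, 0.084, 0.082], 0.78)]
toast_rack [([0.604, 0.152, 0.03], 0.7)]
rack_toast_center [([0.619, 0.097, 0.094], 0.88)]
```

View pics/w3.png

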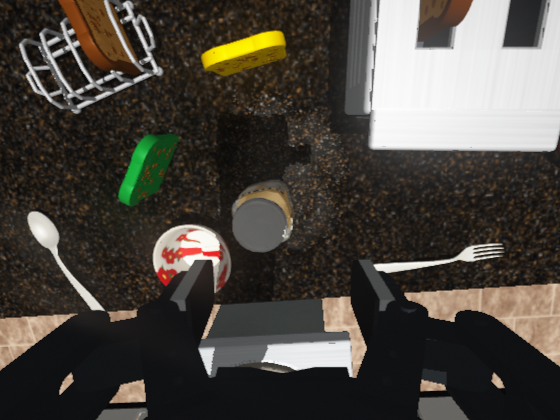

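The slice stands raised at (440,12) near the top edge. The rack's near rail runs from (70,108) to (158,72). I'll hover over the slice.

>>> apply_moves:
  deltas:
    - [0.4, [0.89, 0.57, 0.05], 0]
    - [0.4, [0.89, 0.57, 0.05], 0]
    - [0.4, [0.89, 0.57, 0.05], 0]
    - [0.4, [0.89, 0.57, 0.05], 0]
    - [0.4, [0.89, 0.57, 0.05], 0]
    - [0.4, [0.89, 0.57, 0.05], 0]

```text
t: 22.55
eef_pos: [0.6094, -0.2238, 0.331]
tool_rot: [-0.032, 0.998, -0.048, -0.006]
contact_force: [-0.5, 0.5, 0.1]
gripper_width: 0.602
grasp_force: 0.0
```

```bash
python3 go.py 0 .034 .225; python3 - <<'E'
from h import *
from station import bot
z=np.load('w3.npz')
def ray(u,v,h):
    Rm=rot(z['q']);c=Rm@z['he'][:3,3]+z['pos'];d=Rm@z['he'][:3,:3]@np.array([(u-z['K'][0,2])/z['K'][0,0],(v-z['K'][1,2])/z['K'][1,1],1]);return c+d*(h-c[2])/d[2]
a,b=ray(70,108,.012),ray(158,72,.012);print(a.round(3),b.round(3),np.degrees(np.arctan2(*(a-b)[1::-1]))-90)
o=bot.get_obs()
p=bot.read_camera('wrist');cv2.imwrite('pics/w4.png',p['color'][:,:,::-1])
print([(np.round(d['point'],3).tolist(),round(d['confidence'],2)) for d in bot.look_for(p,'toast_center')[:4]])
s=bot.read_camera('scene');print([(np.round(d['point'],3).tolist(),round(d['confidence'],2)) for d in bot.look_for(s,'toast_center')[:4]])
E
```

```text
t 22.55 at [ 0.6094 -0.2238  0.331 ] F [-0.5  0.5  0.1] to [ 0.6104 -0.2304  0.225 ] units [0.016 0.065 0.527] mm 106 z [-0.009  0.064 -0.998] x [ 0.995 -0.096 -0.015]
[0.556 0.204 0.012] [0.587 0.071 0.012] 13.371854190162225
[([0.589, -0.066, 0.09], 0.91), ([0.476, 0.078, 0.076], 0.83), ([0.619, -0.228, 0.234], 0.62)]
[([0.603, -0.219, 0.21], 0.97), ([0.579, -0.045, 0.057], 0.73), ([0.439, 0.11, 0.072], 0.61)]
```

View pics/w4.png

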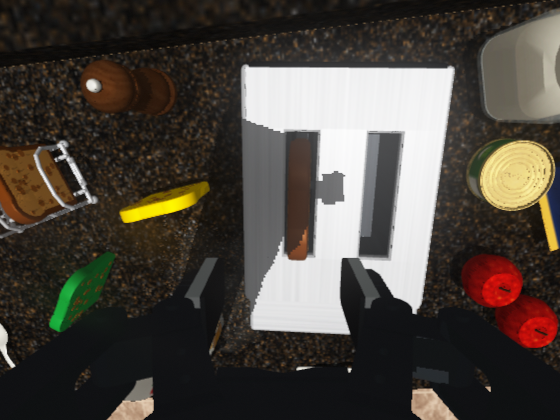

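The slice is at (298,195), aligned with the tool and between the fingers. I'll go down and grip.

>>> apply_moves:
  deltas:
    - [0.4, [0.01, 0.05, 0.4], 0]
    - [0.4, [0.015, 0.07, 0.6], 0]
    - [0.4, [0.015, 0.075, 0.69], 0]
    - [0.4, [0.015, 0.075, 0.69], 0]

```text
t: 23.15
eef_pos: [0.6057, -0.2275, 0.1886]
tool_rot: [-0.033, 0.998, -0.048, -0.01]
contact_force: [-0.6, 0.9, -0.1]
gripper_width: 0.595
grasp_force: 0.0
```

```bash
python3 go.py 0 .034 .193
```

```text
t 23.15 at [ 0.6057 -0.2275  0.1886] F [-0.6  0.9 -0.1] to [ 0.6104 -0.2304  0.193 ] units [ 0.024  0.011 -0.023] mm 7 z [-0.017  0.067 -0.998] x [ 0.995 -0.095 -0.023]
```

>>> apply_moves:
  deltas:
    - [0.4, [0.02, 0.01, -0.02], 0]
    - [1, [0.02, 0.01, -0.02], 0]
    - [1, [0.02, 0.01, -0.02], 0]
    - [1, [0.02, 0.01, -0.02], 0]
    - [1, [0.02, 0.01, -0.02], 0]
    - [1, [0.02, 0.01, -0.02], 0]
    - [1, [0.02, 0.01, -0.02], 0]
    - [1, [0.02, 0.01, -0.02], 0]
  squeeze: 30

```text
t: 23.95
eef_pos: [0.614, -0.233, 0.1974]
tool_rot: [-0.031, 0.998, -0.048, -0.005]
contact_force: [1.6, -1.4, 3.0]
gripper_width: 0.183
grasp_force: 32.9
```

```bash
python3 go.py 0 .034 .32
```

```text
t 23.95 at [ 0.614  -0.233   0.1974] F [ 1.6 -1.4  3. ] to [ 0.6104 -0.2304  0.32  ] units [-0.027 -0.049 -0.611] mm 123 z [-0.006  0.063 -0.998] x [ 0.995 -0.096 -0.012]
```

>>> apply_moves:
  deltas:
    - [1, [0, -0.01, -0.15], 0]
    - [1, [0, -0.02, -0.3], 0]
    - [1, [-0.01, -0.03, -0.5], 0]
    - [1, [-0.01, -0.05, -0.75], 0]
    - [1, [-0.01, -0.05, -0.75], 0]
    - [1, [-0.01, -0.05, -0.75], 0]

```text
t: 24.55
eef_pos: [0.6133, -0.2323, 0.3478]
tool_rot: [-0.032, 0.998, -0.048, -0.005]
contact_force: [-0.0, 0.3, -0.5]
gripper_width: 0.18
grasp_force: 32.4
```

```bash
python3 st.py; python3 - <<'E'
from h import *
from station import bot
for c in('side','scene'):
    p=bot.read_camera(c)
    for n in('toast_center','toast_rack','rack_toast_center'):print(c,n,[(np.round(d['point'],3).tolist(),round(d['confidence'],2)) for d in bot.look_for(p,n)[:3]])
E
```

```text
{'t': 24.55, 'q': [0.072, 0.394, 0.32, 1.447, -0.182, 1.353, -1.254], 'eef_pos': [0.613, -0.232, 0.348], 'tool_rot': [-0.032, 0.998, -0.048, -0.005], 'contact_force': [-0.031, 0.267, -0.547]}
[[ 0.995 -0.096 -0.007]
 [-0.096 -0.993  0.064]
 [-0.013 -0.063 -0.998]]
side toast_center [([0.597, -0.063, 0.086], 0.79), ([0.636, -0.241, 0.344], 0.78), ([0.481, 0.075, 0.069], 0.59)]
side toast_rack [([0.614, 0.164, 0.034], 0.6)]
side rack_toast_center [([0.631, 0.097, 0.09], 0.91)]
scene toast_center [([0.58, -0.045, 0.059], 0.78), ([0.591, -0.218, 0.327], 0.76), ([0.437, 0.112, 0.074], 0.7)]
scene toast_rack [([0.59, 0.163, 0.024], 0.81)]
scene rack_toast_center [([0.62, 0.113, 0.085], 0.79), ([0.536, 0.384, 0.074], 0.62)]
```

>>> apply_moves:
  deltas:
    - [1, [-0.09, -0.94, 0.06], 0]
    - [1, [-0.09, -0.94, 0.06], 0]
    - [1, [-0.09, -0.94, 0.06], 0]
    - [1, [-0.09, -0.94, 0.06], 0]
    - [1, [-0.09, -0.94, 0.06], 0]

```text
t: 25.45
eef_pos: [0.6138, -0.0344, 0.3471]
tool_rot: [-0.034, 0.999, -0.043, -0.006]
contact_force: [0.3, 0.0, -0.5]
gripper_width: 0.181
grasp_force: 32.4
```

>>> apply_moves:
  deltas:
    - [1, [-0.09, -0.3, 0.02], -0.053]
    - [1, [-0.09, -0.3, 0.02], -0.053]
    - [1, [-0.09, -0.3, 0.02], -0.053]
    - [1, [-0.09, -0.3, 0.02], -0.053]

```text
t: 25.85
eef_pos: [0.6014, 0.0186, 0.3473]
tool_rot: [-0.032, 0.992, 0.118, -0.0]
contact_force: [-0.4, -0.9, 0.3]
gripper_width: 0.183
grasp_force: 32.4
```

```bash
python3 st.py; python3 - <<'E'
from h import *
from station import bot
o=bot.get_obs();p=bot.read_camera('wrist')
Rm=rot(o['tool_rot']);c=Rm@p['hand_eye'][:3,3]+o['eef_pos'];T=np.eye(4);T[:3,:3]=Rm@p['hand_eye'][:3,:3];T[:3,3]=c
u,v=proj(np.array([[.60,.155,.03]]),T,np.array(p['intrinsics']))[0].astype(int);print(u,v)
x0=max(0,u-110);y0=max(0,v-82)
im=p['color'][y0:y0+165,x0:x0+220,::-1];print(x0,y0,im.shape)
cv2.imwrite('pics/w5.png',cv2.resize(im,None,fx=3.6,fy=3.6,interpolation=cv2.INTER_CUBIC))
np.savez('w5.npz',T=T,K=p['intrinsics'],x0=x0,y0=y0)
for n in('toast_rack','rack_toast_center'):print(n,[(np.round(d['point'],3).tolist(),round(d['confidence'],2)) for d in bot.look_for(p,n)[:3]])
E
```

```text
{'t': 25.85, 'q': [-0.232, 0.275, 0.168, 1.593, -0.114, 1.283, -1.371], 'eef_pos': [0.601, 0.019, 0.347], 'tool_rot': [-0.032, 0.992, 0.118, -0.0], 'contact_force': [-0.37, -0.885, 0.256]}
[[ 0.972  0.235 -0.008]
 [ 0.235 -0.97   0.063]
 [ 0.007 -0.064 -0.998]]
197 149
87 67 (165, 220, 3)
toast_rack [([0.612, 0.162, 0.028], 0.7)]
rack_toast_center []
```

View pics/w5.png

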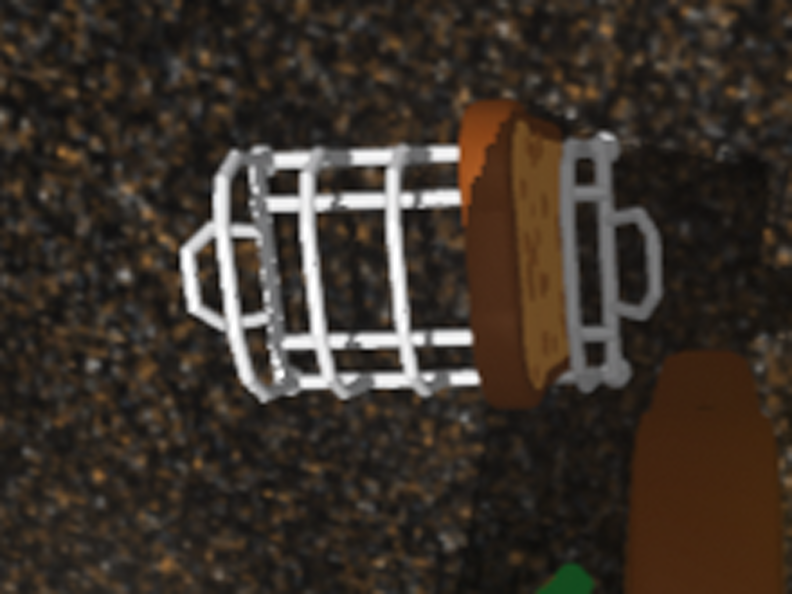

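The view shows the rack with hoop tops at u≈229, 311, 395 and 572 (v≈265) and base corners at (260,155), (287,384), (605,145) and (618,375). The held slice is at lower right. The bays are nearly in line with the tool already, so I'll fit the rack pose.

```bash
python3 - <<'E'
from h import *
z=np.load('w5.npz')
for zb in(.006,.012):
  M=np.array([[0,.06,.0625],[0,.03,.0625],[0,0,.0625],[0,-.06,.0625],[.042,.06,zb],[-.042,.06,zb],[.042,-.06,zb],[-.042,-.06,zb]])
  px=np.array([[229,268],[311,264],[395,262],[572,262],[260,156],[287,384],[605,146],[618,375]])/3.6+[z['x0'],z['y0']]
  p,r=fit([(M,px,z['T'],z['K'])],[.6,.15,.25]);print(p.round(4),np.degrees(p[2]).round(2),r.round(1).tolist())
  print(place(p,np.array([[0,-.045,.068],[0,.015,.068],[0,.045,.068]])).round(4))
E
```

```text
[0.6149 0.1471 0.2526] 14.48 [[-0.4, 0.5], [0.3, 1.3], [0.7, 1.6], [-0.4, 1.0], [5.2, -1.8], [3.7, -4.1], [-4.0, -0.7], [-5.3, -2.1]]
[[0.6261 0.1035 0.068 ]
 [0.6111 0.1616 0.068 ]
 [0.6036 0.1907 0.068 ]]
[0.6148 0.1471 0.2525] 14.47 [[-0.4, 0.5], [0.3, 1.4], [0.7, 1.6], [-0.4, 1.0], [3.5, -1.9], [2.2, -3.5], [-4.6, -0.8], [-5.9, -1.5]]
[[0.6261 0.1035 0.068 ]
 [0.6111 0.1616 0.068 ]
 [0.6036 0.1906 0.068 ]]
```

```bash
cat > rk.py <<'E'
import go,sys,numpy as np
go.TO=np.array([.6148,.1471,np.radians(14.8)])
go.go([.003,.0425,float(sys.argv[1])])
E
python3 rk.py .30
```

```text
t 26.0 at [0.6016 0.0175 0.3474] F [-0.6  0.1 -1.6] to [0.6068 0.189  0.3   ] units [ 0.222 -0.811  0.29 ] mm 178 z [-0.007  0.063 -0.998] x [0.973 0.232 0.007]
```

>>> apply_moves:
  deltas:
    - [1, [0.22, -0.81, 0.29], -0.003]
    - [1, [0.22, -0.81, 0.29], -0.003]
    - [1, [0.22, -0.81, 0.29], -0.003]
    - [1, [0.22, -0.81, 0.29], -0.003]
    - [1, [0.22, -0.81, 0.29], -0.003]
    - [1, [0.22, -0.81, 0.29], -0.003]

```text
t: 26.6
eef_pos: [0.606, 0.1894, 0.2998]
tool_rot: [-0.032, 0.991, 0.127, 0.0]
contact_force: [0.4, -0.0, -0.1]
gripper_width: 0.185
grasp_force: 32.4
```

```bash
python3 rk.py .165
```

```text
t 26.6 at [0.606  0.1894 0.2998] F [ 0.4 -0.  -0.1] to [0.6068 0.189  0.165 ] units [-0.002  0.045  0.673] mm 135 z [-0.008  0.063 -0.998] x [0.968 0.252 0.008]
```

>>> apply_moves:
  deltas:
    - [1, [0, 0.02, 0.25], 0]
    - [1, [0, 0.035, 0.5], 0]
    - [1, [0, 0.045, 0.67], 0]
    - [1, [0, 0.045, 0.67], 0]
    - [1, [0, 0.045, 0.67], 0]

```text
t: 27.1
eef_pos: [0.6083, 0.1879, 0.1671]
tool_rot: [-0.032, 0.992, 0.126, 0.001]
contact_force: [-0.8, 0.5, 0.4]
gripper_width: 0.182
grasp_force: 32.4
```

```bash
python3 rk.py .084; python3 - <<'E'
from h import *
from station import bot
RK=np.array([.6148,.1471,np.radians(14.8)]);c,s=np.cos(RK[2]),np.sin(RK[2])
for cam in('side','scene'):
    p=bot.read_camera(cam)
    for n in('toast_center','toast_rack','rack_toast_center'):
        for d in bot.look_for(p,n)[:4]:
            q=np.array(d['point']);e=q[:2]-RK[:2]
            if np.linalg.norm(e)<.12:print(cam,n,q.round(3),'rack xy',round(c*e[0]+s*e[1],4),round(-s*e[0]+c*e[1],4),round(d['confidence'],2))
E
```

```text
t 27.1 at [0.6083 0.1879 0.1671] F [-0.8  0.5  0.4] to [0.6068 0.189  0.084 ] units [-0.01   0.019  0.415] mm 83 z [-0.006  0.063 -0.998] x [0.968 0.25  0.01 ]
side toast_center [0.604 0.178 0.153] rack xy -0.0024 0.0322 0.64
side toast_rack [0.611 0.162 0.032] rack xy -0.0 0.0151 0.68
side rack_toast_center [0.631 0.093 0.09 ] rack xy 0.0018 -0.0567 0.68
side rack_toast_center [0.615 0.162 0.036] rack xy 0.0039 0.0146 0.26
scene toast_center [0.587 0.195 0.152] rack xy -0.0146 0.0532 0.68
scene toast_rack [0.586 0.167 0.022] rack xy -0.023 0.0262 0.78
scene rack_toast_center [0.618 0.111 0.087] rack xy -0.006 -0.0355 0.76
```

>>> apply_moves:
  deltas:
    - [1, [-0.01, 0.005, 0.1], 0]
    - [1, [-0.01, 0.005, 0.2], 0]
    - [1, [-0.01, 0.005, 0.25], 0]
    - [1, [-0.01, 0.005, 0.25], 0]

```text
t: 27.9
eef_pos: [0.6041, 0.1912, 0.1147]
tool_rot: [-0.032, 0.991, 0.128, -0.001]
contact_force: [0.0, -0.0, -1.0]
gripper_width: 0.183
grasp_force: 32.4
```

```bash
python3 rk.py .084
```

```text
t 27.9 at [0.6041 0.1912 0.1147] F [ 0. -0. -1.] to [0.6068 0.189  0.084 ] units [0.009 0.024 0.152] mm 31 z [-0.01   0.063 -0.998] x [0.967 0.253 0.006]
```

>>> apply_moves:
  deltas:
    - [1, [0, 0.01, 0.06], 0]
    - [1, [0, 0.012, 0.11], 0]
    - [1, [0, 0.012, 0.14], 0]
    - [1, [0, 0.012, 0.14], 0]

```text
t: 28.3
eef_pos: [0.6049, 0.1906, 0.0868]
tool_rot: [-0.032, 0.991, 0.127, -0.0]
contact_force: [-0.7, 0.2, -1.1]
gripper_width: 0.185
grasp_force: 32.4
```

```bash
python3 rk.py .084
```

```text
t 28.3 at [0.6049 0.1906 0.0868] F [-0.7  0.2 -1.1] to [0.6068 0.189  0.084 ] units [0.007 0.011 0.013] mm 4 z [-0.009  0.063 -0.998] x [0.968 0.253 0.007]
```

Now lower the last few millimetres until it touches.

>>> apply_moves:
  deltas:
    - [1, [0, 0, 0.015], 0]
    - [1, [0, 0, 0.02], 0]
    - [1, [0, 0, 0.02], 0]

```text
t: 28.6
eef_pos: [0.6065, 0.1912, 0.0853]
tool_rot: [-0.032, 0.991, 0.127, 0.001]
contact_force: [-0.8, -0.8, 5.7]
gripper_width: 0.182
grasp_force: 33.3
```

>>> apply_moves:
  deltas:
    - [0.75, [0, 0, 0.01], 0]
    - [0.6, [0, 0, 0.01], 0]
    - [0.6, [0, 0, 0.01], 0]
    - [0.6, [0, 0, 0.01], 0]

```text
t: 29.0
eef_pos: [0.6054, 0.1912, 0.0818]
tool_rot: [-0.032, 0.991, 0.127, 0.0]
contact_force: [0.7, -0.2, -0.4]
gripper_width: 0.4
grasp_force: 0.0
```

>>> apply_moves:
  deltas:
    - [0.6, [0, -0.005, -0.1], 0]
    - [0.6, [0, -0.015, -0.25], 0]
    - [0.6, [0, -0.03, -0.5], 0]
    - [0.6, [0, -0.06, -1], 0]
    - [0.6, [0, -0.06, -1], 0]
    - [0.6, [0, -0.06, -1], 0]

```text
t: 29.6
eef_pos: [0.6077, 0.191, 0.2907]
tool_rot: [-0.034, 0.991, 0.127, 0.007]
contact_force: [0.3, 0.6, 0.1]
gripper_width: 0.401
grasp_force: 0.0
```

```bash
python3 go.py 0 0 .3; python3 - <<'E'
from h import *
from station import bot
RK=np.array([.6148,.1471,np.radians(14.8)]);c,s=np.cos(RK[2]),np.sin(RK[2])
for cam in('side','scene','wrist'):
    p=bot.read_camera(cam)
    for n in('toast_center','toast_rack','rack_toast_center','lever_press'):
        for d in bot.look_for(p,n)[:4]:
            q=np.array(d['point']);e=q[:2]-RK[:2]
            if np.linalg.norm(e)<.12 or n=='lever_press':print(cam,n,q.round(3),'rack xy',round(c*e[0]+s*e[1],4),round(-s*e[0]+c*e[1],4),round(d['confidence'],2))
E
```

```text
t 29.6 at [0.6077 0.191  0.2907] F [0.3 0.6 0.1] to [ 0.6066 -0.2642  0.3   ] units [-0.578  2.193 -0.203] mm 455 z [ 0.006  0.069 -0.998] x [0.967 0.252 0.023]
side toast_center [0.601 0.184 0.084] rack xy -0.0038 0.0391 0.92
side toast_rack [0.622 0.091 0.033] rack xy -0.007 -0.0565 0.88
side rack_toast_center [0.633 0.096 0.089] rack xy 0.0047 -0.054 0.61
side lever_press [0.625 0.093 0.035] rack xy -0.0042 -0.0546 0.61
scene toast_center [0.591 0.201 0.083] rack xy -0.0089 0.0583 0.82
scene toast_center [0.619 0.115 0.085] rack xy -0.004 -0.0324 0.59
scene toast_rack [0.584 0.146 0.026] rack xy -0.0303 0.0074 0.67
scene rack_toast_center [0.617 0.113 0.084] rack xy -0.0069 -0.0336 0.62
wrist toast_center [0.611 0.196 0.115] rack xy 0.0088 0.0478 0.83
wrist toast_center [0.618 0.156 0.038] rack xy 0.0049 0.0075 0.29
wrist toast_rack [0.617 0.155 0.038] rack xy 0.0041 0.0067 0.82
wrist rack_toast_center [0.636 0.114 0.112] rack xy 0.0124 -0.038 0.83
```

Both slices stand at the same height, each in its own bay, and the robot is clear. I'll check the lever once more and hand in.

```bash
python3 - <<'E'
from station import bot
p=bot.read_camera('scene')
for n in('toaster_lever','lever_press','honey_jar','pepper_mill','mug'):print(n,[(d['point'],d['confidence']) for d in bot.look_for(p,n)[:1]])
print(bot.hand_in())
E
```

```text
toaster_lever [([0.473, -0.2467, 0.06], 0.53)]
lever_press [([0.4703, -0.2428, 0.0602], 0.52)]
honey_jar [([0.3675, -0.0389, 0.0764], 0.57)]
pepper_mill [([0.7021, -0.0365, 0.0741], 0.66)]
mug [([0.5365, 0.3809, 0.0759], 0.86)]
the job is handed in; nothing more can be done
None
```

The job is handed in at about 30 s: the lever snapped over and is still down, the slice stands in the rack's free end bay (rack y = +45 mm), and the last detections show the rack's other slice, jar, mill and mug where they were; the judge's verdict was not shown.

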